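# Check groceries into the pantry

## Robot

A 7-joint arm with a two-finger parallel gripper is mounted at the origin on the work surface. World frame = base frame: x ahead of the robot, y to its left, z up, the work surface at z = 0. Lengths are in m, angles in rad, forces in N, time in s.
With the tool pointing down it reaches from about 0.425 to 0.875 m from the base axis. Payload 4.7 kg.
Tool frame: the origin (TCP) lies at the very end of the fingers, on their centre line; the grasp point (between the pads) lies 19 mm behind it; z points along the fingers, y is the line along which they close (so a half turn about z gives the same grasp; the last joint's range is limited). The gripper opens to 85 mm and grips with 20 to 120 N. Pads are 22 mm wide; open, the fingers measure 114 mm over their backs; the gripper's body (76 mm by 85 mm) begins 54 mm behind the grasp point. The pads swing forward as they close: fully open they stand 13 mm farther back than shut.
Start: joints at [-1.104, 0.321, -0.07, 1.45, 0.023, 1.371, -0.057], TCP at [0.284, 0.585, 0.231] pointing down, gripper open.
Joint ranges: [-2.86, 2.86], [-0.3, 2.09], [-1.38, 1.24], [0.06, 2.45], [-1.56, 4.7], [0.09, 2.05], [-2.69, 2.69]. Speed limits (rad/s): [2.57, 2.57, 3.14, 3.14, 3.14, 3.14, 3.14].

## Interface

Orientations are given as a rotation vector (axis times angle).
In Python, from bench import get_obs, get_image, calibration, hand_in gives the robot as it stands.
- The arm moves only by the tool step_arm, never from a script. Its argument "increments" is a list of rows, each an object with "travel": the shift along the tool's x, y, z each as a share of 0.025 m, from -1 to 1, a list of three; "twist": the turn about the tool's z as a share of 4 degrees, from -1 to 1; "gripper": the opening, from 0 (shut) to 1 (fully open). A call has 1 to 8 rows; each row shifts and turns the commanded pose from where the row before left it, along the tool's axes as they then stand; what a row does not reach is not made up. A row lasts 1/8 s, in which the tool goes at most 62.5 mm and 10.7 degrees, less where a joint would pass 70% of its speed; a pose out of reach is approached as far as the arm can. A call with a number of a shift or a turn outside -1 to 1 is refused whole. A call with a gripper value outside its range is refused whole. The fingers move at their own pace and stop on an object; the grip force is fixed at half the most. Time passes only in rows, so rows that do not move let the fingers close. It gives the time, the measured TCP pose, the force, the opening and the grip force at its end, in the units of the state.
- get_obs(): the state, without advancing time (a new reading comes with each control period).
- get_image(name): name is "scene" or "top" or "wrist"; returns (picture, depth): 480x640x3 uint8, blue, green, red; 480x640 float32, m along the optical axis (not along the pixel's ray), 0 where there is no reading.
- calibration(name): a dict with "mtx" (3x3 intrinsics, pixels), "T" (4x4, takes a point from camera to world coordinates). Camera axes: x right, y down, z forward; pixel columns grow to the right and rows downward; lengths in m; the calibration is good to about 2 mm. A picture is of the moment at which its call begins: read the wrist's pose just before it. calibration takes no time and is no camera call; for the wrist camera it gives the pose at the moment of the call.
- hand_in(): hands the job in; it is judged then, once.
The state is a dict: "time_s": time; "joint_pos": joint angles; "qvel": joint speeds; "effort": joint torques, N m; "eef_pos": TCP position; "ee_rot": TCP orientation; "ft_force": force on the tool from outside, world axes, zero at the start; "wrist_torque": the same for the moment, N m; "grip_width": finger opening in m; "gripper_force": force on a finger pad.
Only numpy, scipy, OpenCV 4.12 (cv2) and the standard library are available. Lean on these libraries where they do the work, as an engineer would, in place of code of your own. Each camera call takes 0.05 s, during which the arm holds its last target. There are 200 camera calls.

## Task

Check the new groceries into the pantry: throw the console's lever from rest to its orange notch and leave it there for as long as the scanner is out of its cradle, then take the scanner and aim it at the barcode label on top of each carton that is there, in the order red, yellow, green, blue, holding it steady on each label for a good second. Put the scanner back in its cradle, stand all the cartons upright on the floor of the wooden tray, and throw the lever back to the white notch. Leave the white cup, the blue bowl and the spice jar standing where they are.

Things in the scene. Friction and masses are not known exactly. Their poses are not given: they have to be found in the camera images.
- selector (a joint): console lever, rad: 0 front stop, 0.15 white notch (rest), 0.75 orange notch (check-in, lever upright), 1.35 black notch, 1.5 rear stop; growing values swing it to the console's +x. Hinge parallel to the console's y, 55 mm above the console's origin. Stiff (2.5 N at the knob), stays where left; the notches are marks, nothing snaps in
- selector_knob (a point): centre of the lever's black knob, a 36 mm long, 30 mm thick roller parallel to the console's y axis, 110 mm from the hinge; it is gripped from above across its length, along the console's y
- orange_notch (a point): where the knob's centre is when the lever stands in the orange notch (165 mm above the counter)
- white_notch (a point): where the knob's centre is when the lever stands in the white notch (146 mm above the counter)
- console: grey fixed check-in console, 160 x 100 x 50 mm (x, y, z), origin at the centre of its underside; two dark steel quadrants rise to 135 mm above the counter at 29 to 39 mm either side of the lever, with white (front), orange (middle) and black (rear) notch marks
- cradle: fixed black scanner cradle, base 150 x 56 mm; origin on the counter below the resting scanner's origin, x along the scanner towards its head. Scanner rests 60 mm up on a 22 mm wide rib (x -85 to +40 mm) between two pairs of cheeks (at x -70 and +33 mm, 12 mm long, 38 mm apart inside, tops at 73 mm); the middle is free for fingers
- scanner: barcode scanner, 190 mm long, 0.2 kg: yellow handle x -94 to +46 mm, 30 wide (y), 32 high; black head x 46 to 96 mm, 46 wide, 40 high. Origin at its balance point, on the handle's underside: grip there across y from above. x towards the head, z up. Rests in the cradle, axes along the cradle's. The nose hangs 18 mm below the underside
- scan_window (a point): red window at the scanner's nose, at (85, 0, -8) mm in its frame. x = beam, leaving forwards and down, 60 degrees below the scanner's x; y = scanner's y, the scan line. Reads with the label's middle on the beam 50 to 110 mm out (80 best), beam within 45 degrees of square to the label, scan line across the bars, along the label's long side (either way round)
- tray: fixed shallow wooden pantry tray, 270 x 270 mm outside, 26 mm high, walls 8 mm thick, origin at the centre of its underside
- tray_in (a point): centre of the tray's inner floor, axes along the tray's sides; the floor measures 254 x 254 mm
- red_carton: red food carton with a white band, 100 x 58 x 70 mm (x, y, z), 0.2 to 0.45 kg, standing upright; origin at the centre of its underside, x along its long side. May be absent
- red_label (a point): centre of the white barcode label on top of the red carton, 15 mm towards the carton's +x from the middle of the top, 70 mm above its underside; the label is 60 mm long along the carton's x and 40 mm wide, its black bars run along y; axes as the carton's
- yellow_carton: yellow food carton with a white band, 106 x 54 x 62 mm (x, y, z), 0.2 to 0.45 kg, standing upright; origin at the centre of its underside, x along its long side. May be absent
- yellow_label (a point): centre of the white barcode label on top of the yellow carton, 15 mm towards the carton's +x from the middle of the top, 62 mm above its underside; the label is 60 mm long along the carton's x and 40 mm wide, its black bars run along y; axes as the carton's
- green_carton: green food carton with a white band, 96 x 60 x 84 mm (x, y, z), 0.2 to 0.45 kg, standing upright; origin at the centre of its underside, x along its long side. May be absent
- green_label (a point): centre of the white barcode label on top of the green carton, 15 mm towards the carton's +x from the middle of the top, 84 mm above its underside; the label is 60 mm long along the carton's x and 40 mm wide, its black bars run along y; axes as the carton's
- blue_carton: blue food carton with a white band, 92 x 52 x 76 mm (x, y, z), 0.2 to 0.45 kg, standing upright; origin at the centre of its underside, x along its long side. May be absent
- blue_label (a point): centre of the white barcode label on top of the blue carton, 15 mm towards the carton's +x from the middle of the top, 76 mm above its underside; the label is 60 mm long along the carton's x and 40 mm wide, its black bars run along y; axes as the carton's
- mug: bystander: white cup, 66 mm wide, 65 mm high, origin at the centre of its underside
- ramekin: bystander: small blue bowl, 72 mm wide, 40 mm high, origin at the centre of its underside
- spice_jar: bystander: glass spice jar with red lid, 56 mm wide, 70 mm high, origin at the centre of its underside
Things that resemble listed ones, but are neither listed nor needed, are in the scene too. Leave any purple look-alike of the red_carton alone.

How it is judged:
By the outcome, as a careful person would: the job done as asked, in the order asked, and still so for the second after the job is handed in, with the robot touching nothing.
Of red_carton, yellow_carton, green_carton, blue_carton only 2 to 4 are there at a start; the rules pass over those that are not, and their reading is None.
At some moment in a run one of red_carton, yellow_carton, green_carton, blue_carton may be knocked a few centimetres aside while the robot is not near it.
It also fails if it takes over 210 s, if anything falls off the work surface, if the arm or the gripper's body presses on something with over 40 N, if the wrist force passes 120 N, or if a joint passes its speed limit or range.

## Working session

There is one attempt and no reset: what is moved stays moved. The work goes in short steps, Python scripts to look and compute and a tool call to move; the robot and the scene stay as the last step left them, time stands still between calls to the robot, and variables do not carry over. Pictures are saved under pics/ and viewed, at most 14 in all, crops included, and the job is handed in when it is done.

Besides the shell and the picture viewer there is one more tool, called after "Request:" by a JSON object that holds its "name" and its "arguments". step_arm: Moves the arm, as the interface text tells. Its arguments: {"type":"object","properties":{"increments":{"type":"array","items":{"type":"object","properties":{"travel":{"type":"array","items":{"type":"number","minimum":-1,"maximum":1}},"twist":{"type":"number","minimum":-1,"maximum":1},"gripper":{"type":"number"}}}}},"required":["increments"]}

```bash
ls; mkdir -p pics
cat > h.py <<'E'
import numpy as np, cv2
from scipy.spatial.transform import Rotation as R
from bench import get_obs, get_image, calibration, hand_in
def snap(n, f=None):
    c=calibration(n); im,d=get_image(n)
    if f: cv2.imwrite(f'pics/{f}.png',im); np.savez(f'pics/{f}.npz',im=im,d=d,K=c['mtx'],T=c['T'])
    return im,d,c['mtx'],c['T']
def cloud(d,K,T):
    v,u=np.mgrid[:d.shape[0],:d.shape[1]]
    p=np.stack([(u-K[0,2])*d/K[0,0],(v-K[1,2])*d/K[1,1],d],-1)
    w=p@T[:3,:3].T+T[:3,3]; w[d==0]=np.nan
    return w
E
python3 - <<'E'
from h import *
o=get_obs(); print({k:np.round(v,3) for k,v in o.items()}); print(R.from_rotvec(o['ee_rot']).as_matrix().round(3))
for n in ('scene','top'):
    im,d,K,T=snap(n,n+'0'); print(n,K.round(1),T.round(3))
E
```

```text
pics
{'time_s': np.float64(0.0), 'joint_pos': array([-1.104,  0.322, -0.07 ,  1.452,  0.023,  1.371, -0.057]), 'qvel': array([-0.001, -0.002,  0.   ,  0.001,  0.   ,  0.001, -0.001]), 'effort': array([-0.0000e+00, -4.9357e+01, -3.8300e-01, -3.1434e+01,  1.3000e-02,
        1.1000e-02, -0.0000e+00]), 'eef_pos': array([0.284, 0.584, 0.23 ]), 'ee_rot': array([-7.050e-01, -3.061e+00,  3.000e-03]), 'ft_force': array([ 0.269, -0.021, -0.543]), 'wrist_torque': array([-0.024, -0.017,  0.043]), 'gripper_force': np.float64(0.0), 'grip_width': np.float64(0.086)}
[[-0.899  0.438 -0.001]
 [ 0.438  0.899 -0.002]
 [-0.    -0.002 -1.   ]]
scene [[506.6   0.  319.7]
 [  0.  506.6 230.7]
 [  0.    0.    1. ]] [[ 0.688  0.518 -0.509  1.073]
 [ 0.726 -0.509  0.463 -0.532]
 [-0.019 -0.688 -0.726  0.883]
 [ 0.     0.     0.     1.   ]]
top [[609.2   0.  312. ]
 [  0.  609.2 237.8]
 [  0.    0.    1. ]] [[-2.900e-02 -9.940e-01  1.070e-01  3.880e-01]
 [-1.000e+00  2.800e-02 -4.000e-03 -8.000e-03]
 [ 1.000e-03 -1.070e-01 -9.940e-01  1.584e+00]
 [ 0.000e+00  0.000e+00  0.000e+00  1.000e+00]]
```

View pics/top0.png

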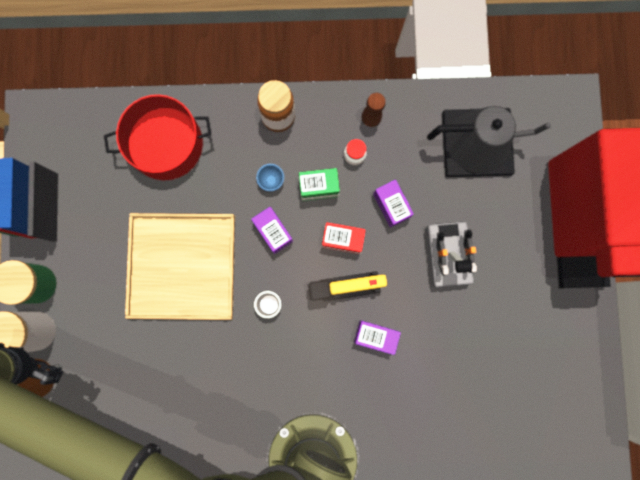

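View pics/scene0.png

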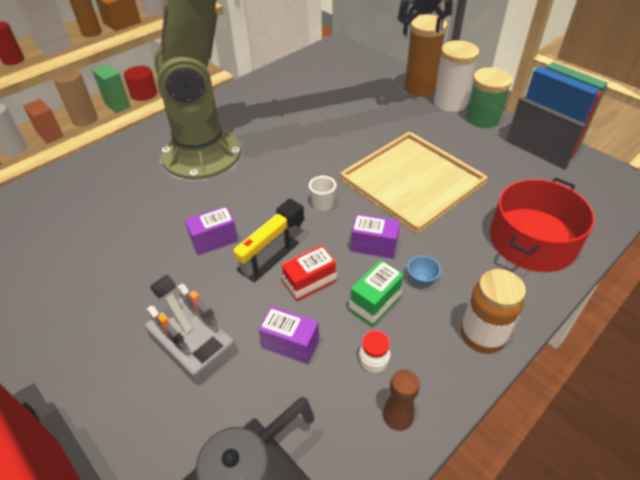

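The top view shows red (343,238), green (319,184), and three purple look-alikes. The scanner is at (348,286) with its head to the left, the console at (453,255), the tray at (180,266). Yellow and blue are absent. Next I'll measure these.

```bash
cat >> h.py <<'E'
def rect(P):
    c,s,a=cv2.minAreaRect((P[:,:2]*1000).astype(np.float32)); 
    if s[0]<s[1]: s=(s[1],s[0]); a+=90
    return np.round(c,1),np.round(s,1),round((a+90)%180-90,1)
def hsvmask(im,lo,hi):
    h=cv2.cvtColor(im,cv2.COLOR_BGR2HSV); return cv2.inRange(h,np.array(lo),np.array(hi))>0
E
python3 - <<'E'
from h import *
z=np.load('pics/top0.npz'); im,d,K,T=[z[k] for k in('im','d','K','T')]
w=cloud(d,K,T)
print('table z',np.nanmedian(w[340:400,400:550,2]))
def box(u0,v0,u1,v1,zl,zh,m=None):
    s=np.zeros(d.shape,bool); s[v0:v1,u0:u1]=1
    s&=(w[...,2]>zl)&(w[...,2]<zh)
    if m is not None: s&=m
    return w[s]
for n,b,h in [('red',(315,215,375,262),.07),('green',(290,160,350,208),.084),('purA',(372,175,416,232),.07),('purB',(248,202,297,258),.07),('purC',(348,315,405,360),.07)]:
    P=box(*b,h-.008,h+.008); print(n,len(P),np.median(P[:,2]).round(3),*rect(P))
    s=box(*b,h-.008,h+.008,hsvmask(im,(0,0,150),(180,60,255))); print('  label',len(s),*rect(s)) 
P=box(120,205,245,330,.018,.034); print('tray',len(P),*rect(P))
P=box(300,262,395,305,.07,.12,); print('scanner',len(P),P[:,2].max(),*rect(P))
P=box(320,262,395,305,.07,.12,hsvmask(im,(20,120,100),(35,255,255))); print('handle',np.median(P[:,2]),*rect(P))
P=box(425,215,480,295,.04,.06); print('console top',len(P),*rect(P))
P=box(425,215,480,295,.02,.2); print('console all',len(P),*rect(P))
P=box(425,215,490,295,.138,.2); print('knob',len(P),P.min(0),P.max(0),*rect(P))
for n,b,h in [('mug',(245,285,290,325),.055),('ram',(250,160,290,196),.03),('jar',(338,135,372,170),.055)]:
    P=box(*b,h,h+.03); print(n,len(P),P.max(0),P.min(0))
cv2.imwrite('pics/c1.png',cv2.resize(im[210:300,410:500],None,fx=6,fy=6))
E
```

```text
table z 0.0006522813399669758
red 904 0.071 [552.9 -92. ] [100.   58.8] 77.8
  label 401 [554.8 -78.7] [62.1 42.8] 77.8
green 895 0.085 [692.6 -34.7] [96.1 61.9] -85.2
  label 418 [690.9 -20.8] [63.7 44.1] -84.4
purA 909 0.071 [ 638.9 -222.4] [100.9  59.9] 25.5
  label 419 [ 624.7 -230.1] [64.6 44.1] 21.8
purB 903 0.071 [578.5  87.7] [100.3  57.8] 32.2
  label 422 [565.7  78.9] [63.7 43.7] 32.1
purC 946 0.071 [ 301.4 -168.5] [101.   57.9] 72.6
  label 441 [ 305.1 -155.2] [63.5 43.3] 72.5
tray 1392 [496.4 327.4] [272.4 270.5] 88.1
scanner 1103 0.10879679534498155 [430.4 -98. ] [190.   47.5] -83.2
handle 0.09173138971662376 [ 433.4 -122.3] [141.1  30. ] -83.0
console top 1667 [ 504.6 -362.5] [160.3 101.8] 3.3
console all 2751 [ 504.7 -362.1] [160.7 101.7] 3.0
knob 224 [ 0.4513914  -0.39945934  0.13817748] [ 0.50872079 -0.32310119  0.1784589 ] [ 480.  -361.4] [76.3 57.1] -89.6
mug 157 [0.42271607 0.13397788 0.07446731] [0.35838256 0.07135981 0.05504359]
ram 195 [0.75298362 0.12520393 0.04969436] [0.68023642 0.05517522 0.03019282]
jar 312 [ 0.8027774  -0.10747133  0.08102067] [ 0.75167343 -0.15623328  0.05676752]
```

View pics/c1.png

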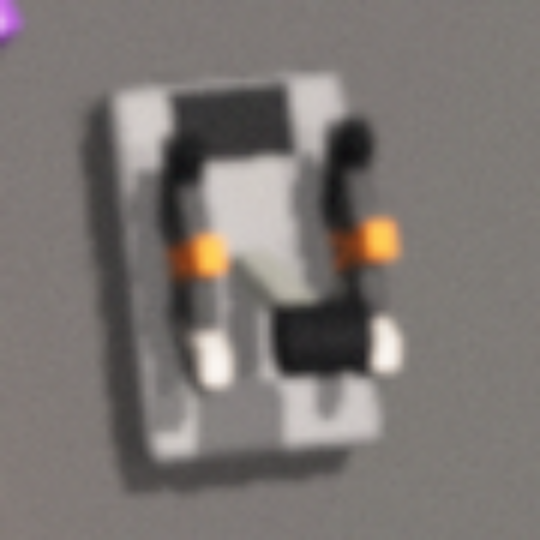

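Console, tray, scanner and cartons all match their given sizes. Now I'll locate the knob and plan the first move.

```bash
cat >> h.py <<'E'
def plan(x,y,z,psi=None):
    """print travel/twist still needed (mm in tool axes after the twist; deg) ; psi = world angle of tool y"""
    o=get_obs(); M=R.from_rotvec(o['ee_rot']).as_matrix(); p=np.array(o['eef_pos'])*1000
    c=np.degrees(np.arctan2(M[1,1],M[0,1])); 
    if psi is None: psi=c
    a=np.radians(psi); yt=np.array([np.cos(a),np.sin(a)]); xt=np.array([-np.sin(a),np.cos(a)])
    e=np.array([x,y])-p[:2]
    print('t',round(o['time_s'],2),'tcp',p.round(1),'psi',c.round(2),'twist rows',round((c-psi)/4,2),'xy rows',(xt@e/25).round(2),(yt@e/25).round(2),'z rows',round((p[2]-z)/25,2),'tilt',M[:2,2].round(3), 'F',np.round(o['ft_force'],1))
E
python3 - <<'E'
from h import *
z=np.load('pics/top0.npz'); im,d,K,T=[z[k] for k in('im','d','K','T')]
w=cloud(d,K,T); s=np.zeros(d.shape,bool); s[215:295,425:490]=1
s1=s&(w[...,2]>.147)&hsvmask(im,(0,0,0),(180,255,70)); P=w[s1]; print(len(P),P[:,2].max(),*rect(P))
o=s&(w[...,2]>.11)&hsvmask(im,(5,150,150),(25,255,255)); P=w[o]; print('orange',len(P),P.mean(0),P.min(0),P.max(0))
o=s&(w[...,2]>.11)&hsvmask(im,(0,0,170),(180,60,255)); P=w[o]; print('white',len(P),P.mean(0),P.min(0),P.max(0))
a=np.radians(3.1)
for th in(.15,.75):
    x=110*np.sin(th-.75); print(th,504.7+x*np.cos(a),-362.3+x*np.sin(a),55+110*np.cos(th-.75))
plan(442.8,-365.7,250,93.1)
E
```

```text
175 0.17845890152327937 [ 467.6 -364.5] [34.6 28.5] 89.5
orange 54 [ 0.50325137 -0.36480387  0.13382889] [ 0.49523303 -0.40138881  0.11850974] [ 0.51212485 -0.32310119  0.1414453 ]
white 78 [ 0.46598479 -0.36087964  0.12154445] [ 0.45205512 -0.4045457   0.11257074] [ 0.49042173 -0.32712928  0.13124765]
0.15 442.6802163160501 -365.65887141941903 145.78691764006462
0.75 504.7 -362.3 165.0
t 0.1 tcp [284.2 584.1 230.3] psi 64.06 twist rows -7.26 xy rows -4.28 -38.28 z rows -0.79 tilt [-0.001 -0.002] F [0.3 0.2 0.1]
```

Request:
{"name": "step_arm", "arguments": {"increments": [{"travel": [-1,0,-0.2],"twist": -0.9,"gripper": 0.6},{"travel": [-1,0,-0.2],"twist": -0.9,"gripper": 0.6},{"travel": [-1,0,-0.2],"twist": -0.9,"gripper": 0.6},{"travel": [-1,0,-0.2],"twist": -0.9,"gripper": 0.6},{"travel": [-1,0,-0.2],"twist": -0.9,"gripper": 0.6},{"travel": [-1,0,-0.2],"twist": -0.9,"gripper": 0.6},{"travel": [-1,0,-0.2],"twist": -0.9,"gripper": 0.6},{"travel": [-1,0,-0.2],"twist": -0.9,"gripper": 0.6}]}}

```text
time_s: 1.1
eef_pos: [0.4777, 0.5384, 0.2708]
ee_rot: [0.081, -3.14, 0.001]
ft_force: [-0.2, -0.5, -0.1]
grip_width: 0.051
gripper_force: 0.0
```

Request:
{"name": "step_arm", "arguments": {"increments": [{"travel": [0,-1,0],"twist": 0,"gripper": 0.6},{"travel": [0,-1,0],"twist": 0,"gripper": 0.6},{"travel": [0,-1,0],"twist": 0,"gripper": 0.6},{"travel": [0,-1,0],"twist": 0,"gripper": 0.6},{"travel": [0,-1,0],"twist": 0,"gripper": 0.6},{"travel": [0,-1,0],"twist": 0,"gripper": 0.6},{"travel": [0,-1,0],"twist": 0,"gripper": 0.6},{"travel": [0,-1,0],"twist": 0,"gripper": 0.6}]}}

```text
time_s: 2.1
eef_pos: [0.4869, 0.3377, 0.2711]
ee_rot: [0.079, -3.14, 0.0]
ft_force: [0.3, 0.8, 0.4]
grip_width: 0.0513
gripper_force: 0.0
```

Request:
{"name": "step_arm", "arguments": {"increments": [{"travel": [0,-1,0],"twist": 0,"gripper": 0.6},{"travel": [0,-1,0],"twist": 0,"gripper": 0.6},{"travel": [0,-1,0],"twist": 0,"gripper": 0.6},{"travel": [0,-1,0],"twist": 0,"gripper": 0.6},{"travel": [0,-1,0],"twist": 0,"gripper": 0.6},{"travel": [0,-1,0],"twist": 0,"gripper": 0.6},{"travel": [0,-1,0],"twist": 0,"gripper": 0.6},{"travel": [0,-1,0],"twist": 0,"gripper": 0.6}]}}

```text
time_s: 3.1
eef_pos: [0.4968, 0.1378, 0.2714]
ee_rot: [-0.078, 3.14, 0.0]
ft_force: [0.7, 1.0, -0.7]
grip_width: 0.0513
gripper_force: 0.0
```

Request:
{"name": "step_arm", "arguments": {"increments": [{"travel": [0,-1,0],"twist": 0,"gripper": 0.6},{"travel": [0,-1,0],"twist": 0,"gripper": 0.6},{"travel": [0,-1,0],"twist": 0,"gripper": 0.6},{"travel": [0,-1,0],"twist": 0,"gripper": 0.6},{"travel": [0,-1,0],"twist": 0,"gripper": 0.6},{"travel": [0,-1,0],"twist": 0,"gripper": 0.6},{"travel": [0,-1,0],"twist": 0,"gripper": 0.6},{"travel": [0,-1,0],"twist": 0,"gripper": 0.6}]}}

```text
time_s: 4.1
eef_pos: [0.5064, -0.0618, 0.2714]
ee_rot: [-0.078, 3.14, 0.001]
ft_force: [-0.2, 0.2, 0.4]
grip_width: 0.0508
gripper_force: 0.0
```

Request:
{"name": "step_arm", "arguments": {"increments": [{"travel": [0,-1,0],"twist": 0,"gripper": 0.6},{"travel": [0,-1,0],"twist": 0,"gripper": 0.6},{"travel": [0,-1,0],"twist": 0,"gripper": 0.6},{"travel": [0,-1,0],"twist": 0,"gripper": 0.6},{"travel": [0,-1,0],"twist": 0,"gripper": 0.6},{"travel": [0,-1,0],"twist": 0,"gripper": 0.6},{"travel": [0,-1,0],"twist": 0,"gripper": 0.6},{"travel": [0,-1,0],"twist": 0,"gripper": 0.6}]}}

```text
time_s: 5.1
eef_pos: [0.5162, -0.2614, 0.2714]
ee_rot: [-0.078, 3.14, 0.001]
ft_force: [0.0, 0.2, -0.5]
grip_width: 0.0512
gripper_force: 0.0
```

```bash
python3 -c "
from h import *
plan(467.5,-364.5,148,93.1)"
```

```text
t 5.1 tcp [ 516.2 -261.4  271.4] psi 92.86 twist rows -0.06 xy rows 2.17 -4.01 z rows 4.93 tilt [0. 0.] F [ 0.   0.2 -0.5]
```

Request:
{"name": "step_arm", "arguments": {"increments": [{"travel": [0.55,-1,0],"twist": -0.06,"gripper": 0.6},{"travel": [0.55,-1,0],"twist": 0,"gripper": 0.6},{"travel": [0.55,-1,0],"twist": 0,"gripper": 0.6},{"travel": [0.52,-1,0],"twist": 0,"gripper": 0.6},{"travel": [0,0,0],"twist": 0,"gripper": 0.6}]}}

```text
time_s: 5.72
eef_pos: [0.4655, -0.3658, 0.2715]
ee_rot: [0.076, -3.14, 0.001]
ft_force: [0.3, 0.1, 0.5]
grip_width: 0.0511
gripper_force: 0.0
```

Run:
```python
from h import *
plan(467.5,-364.5,148,93.1)
im,d,K,T=snap('wrist','w1'); print(T.round(3))
w=cloud(d,K,T); s=(w[...,2]>.147)&(w[...,2]<.19)&(abs(w[...,0]-.467)<.06)&(abs(w[...,1]+.364)<.06); P=w[s]; print(len(P)); 
if len(P): print(*rect(P),np.percentile(P[:,2],[50,98]))
```

```text
t 5.72 tcp [ 465.5 -365.8  271.5] psi 92.79 twist rows -0.08 xy rows -0.08 0.05 z rows 4.94 tilt [-0.    -0.001] F [0.3 0.1 0.5]
[[-0.049  0.949  0.311  0.386]
 [ 0.999  0.047  0.015 -0.369]
 [-0.001  0.311 -0.95   0.414]
 [ 0.     0.     0.     1.   ]]
2352
[ 465.2 -366.4] [36.  29.3] -86.2 [0.17092345 0.17380905]
```

View pics/w1.png

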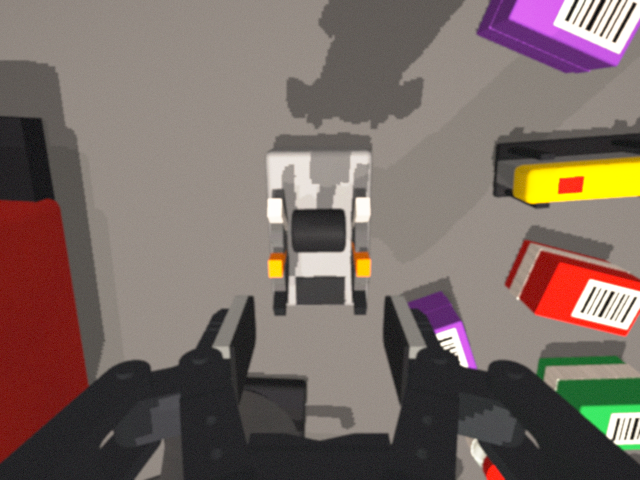

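Wrist view: knob at (319,230) is between the white marks (row 210) and the orange marks (row 265). Measured centre is (465.2, -366.4), height 158 mm, which gives a lever angle near 0.38. Descending to grip it.

Request:
{"name": "step_arm", "arguments": {"increments": [{"travel": [0,0,1],"twist": 0,"gripper": 0.6},{"travel": [0,0,1],"twist": 0,"gripper": 0.6},{"travel": [0,0,1],"twist": 0,"gripper": 0.6},{"travel": [0,0,1],"twist": 0,"gripper": 0.6},{"travel": [0,0,0.5],"twist": 0,"gripper": 0.6},{"travel": [0,0,0.42],"twist": 0,"gripper": 0.6},{"travel": [0,0,0],"twist": 0,"gripper": 0.3},{"travel": [0,0,0],"twist": 0,"gripper": 0}]}}

```text
time_s: 6.78
eef_pos: [0.468, -0.3661, 0.1484]
ee_rot: [-0.084, 3.139, -0.009]
ft_force: [2.5, -8.6, -9.7]
grip_width: 0.035
gripper_force: 62.0
```

Request:
{"name": "step_arm", "arguments": {"increments": [{"travel": [0,0,0],"gripper": 0},{"travel": [0,0,0],"gripper": 0},{"travel": [0,0,0],"gripper": 0}]}}

```text
$.increments[0]: bad value
```

```bash
python3 -c "
from h import *
plan(504.7,-362.3,155)"
```

```text
t 6.78 tcp [ 468.  -366.1  148.4] psi 93.05 twist rows 0.0 xy rows -1.47 0.07 z rows -0.26 tilt [ 0.002 -0.006] F [ 2.5 -8.6 -9.7]
```

Request:
{"name": "step_arm", "arguments": {"increments": [{"travel": [-0.37,0,-0.11],"twist": 0,"gripper": 0},{"travel": [-0.37,0,-0.08],"twist": 0,"gripper": 0},{"travel": [-0.37,0,-0.045],"twist": 0,"gripper": 0},{"travel": [-0.36,0,-0.015],"twist": 0,"gripper": 0},{"travel": [0,0,0],"twist": 0,"gripper": 0},{"travel": [0,0,0],"twist": 0,"gripper": 0}]}}

```text
time_s: 7.52
eef_pos: [0.5021, -0.3641, 0.1542]
ee_rot: [0.081, -3.137, 0.006]
ft_force: [-2.8, -6.1, -4.9]
grip_width: 0.0346
gripper_force: 60.5
```

```bash
python3 -c "
from h import *
plan(504.7,-362.3,155)"
```

```text
t 7.53 tcp [ 502.1 -364.1  154.2] psi 92.96 twist rows 0.0 xy rows -0.11 0.07 z rows -0.03 tilt [-0.004 -0.004] F [-2.8 -6.1 -4.9]
```

Request:
{"name": "step_arm", "arguments": {"increments": [{"travel": [-0.12,0,0],"twist": 0,"gripper": 0},{"travel": [0,0,0],"twist": 0,"gripper": 0},{"travel": [0,0,0],"twist": 0,"gripper": 0.6},{"travel": [0,0,0],"twist": 0,"gripper": 0.6},{"travel": [0,0,0],"twist": 0,"gripper": 0.6},{"travel": [0,0,-1],"twist": 0,"gripper": 0.6},{"travel": [0,0,-1],"twist": 0,"gripper": 0.6},{"travel": [0,0,-1],"twist": 0,"gripper": 0.6}]}}

```text
time_s: 8.52
eef_pos: [0.5081, -0.3604, 0.2307]
ee_rot: [-0.086, 3.14, 0.0]
ft_force: [-0.1, 0.6, -0.9]
grip_width: 0.0512
gripper_force: 0.0
```

Request:
{"name": "step_arm", "arguments": {"increments": [{"travel": [1,0,-1],"twist": 0,"gripper": 0.7},{"travel": [1,0,-1],"twist": 0,"gripper": 0.7},{"travel": [0,0,0],"twist": 0,"gripper": 0.7}]}}

```text
time_s: 8.9
eef_pos: [0.4572, -0.3651, 0.2825]
ee_rot: [-0.081, 3.136, -0.003]
ft_force: [0.2, 0.2, 0.6]
grip_width: 0.0597
gripper_force: 0.0
```

Run:
```python
from h import *
plan(430.5,-99,160,7)
im,d,K,T=snap('wrist','w2')
w=cloud(d,K,T); n=lambda lo,hi:(w[...,2]>lo)&(w[...,2]<hi)&(abs(w[...,0]-.5)<.1)&(abs(w[...,1]+.364)<.08)
P=w[n(.15,.195)]; print('knob',len(P),*rect(P),np.percentile(P[:,2],[50,98]))
P=w[n(.04,.056)]; print('console',*rect(P)); P=w[n(.04,.14)]; print(*rect(P))
P=w[n(.1,.15)&hsvmask(im,(5,150,120),(25,255,255))]; print('orange',len(P),rect(P),P.mean(0))
```

```text
t 8.9 tcp [ 457.2 -365.1  282.5] psi 92.96 twist rows 21.49 xy rows 10.7 0.24 z rows 4.9 tilt [ 0.005 -0.002] F [0.2 0.2 0.6]
knob 2104 [ 495.1 -364.7] [36.  29.1] -87.2 [0.17707295 0.18039674]
console [ 502.7 -364.2] [158.8 100.2] 3.5
[ 502.7 -364.2] [158.8 100.2] 3.5
orange 541 (array([ 506.8, -363.9]), array([77.9, 24.7]), -87.1) [ 0.50117629 -0.35847009  0.12924905]
```

Request:
{"name": "step_arm", "arguments": {"increments": [{"travel": [-0.76,-0.03,1],"twist": 0,"gripper": 0.6},{"travel": [-0.76,-0.03,1],"twist": 0,"gripper": 0.6},{"travel": [0,0,1],"twist": 0,"gripper": 0.6},{"travel": [0,0,1],"twist": 0,"gripper": 0.6},{"travel": [0,0,1],"twist": 0,"gripper": 0.6},{"travel": [0,0,0.38],"twist": 0,"gripper": 0.6},{"travel": [0,0,0],"twist": 0,"gripper": 0.6}]}}

```text
time_s: 9.82
eef_pos: [0.4959, -0.3621, 0.1439]
ee_rot: [0.086, -3.139, -0.002]
ft_force: [0.0, -0.2, -0.0]
grip_width: 0.0512
gripper_force: 0.0
```

Request:
{"name": "step_arm", "arguments": {"increments": [{"travel": [0,0,0],"twist": 0,"gripper": 0},{"travel": [0,0,0],"twist": 0,"gripper": 0},{"travel": [0,0,0],"twist": 0,"gripper": 0},{"travel": [-0.2,0,0],"twist": 0,"gripper": 0},{"travel": [-0.2,0,0],"twist": 0,"gripper": 0},{"travel": [0,0,0],"twist": 0,"gripper": 0}]}}

```text
time_s: 10.58
eef_pos: [0.5035, -0.3641, 0.1463]
ee_rot: [0.083, -3.137, 0.002]
ft_force: [-6.1, -3.1, 5.7]
grip_width: 0.0352
gripper_force: 63.2
```

Request:
{"name": "step_arm", "arguments": {"increments": [{"travel": [0,0,0],"twist": 0,"gripper": 0.6},{"travel": [0,0,0],"twist": 0,"gripper": 0.6},{"travel": [0,0,-1],"twist": 0,"gripper": 0.6},{"travel": [0,0,-1],"twist": 0,"gripper": 0.6},{"travel": [0,0,-1],"twist": 0,"gripper": 0.6},{"travel": [0.94,0,-1],"twist": 0,"gripper": 0.7},{"travel": [0.94,0,-1],"twist": 0,"gripper": 0.7},{"travel": [0,0,0],"twist": 0,"gripper": 0.7}]}}

```text
time_s: 11.58
eef_pos: [0.4585, -0.3661, 0.2726]
ee_rot: [-0.082, 3.136, -0.002]
ft_force: [0.1, -0.4, -0.2]
grip_width: 0.0596
gripper_force: 0.0
```

```bash
cat >> h.py <<'E'
def lever(f):
    im,d,K,T=snap('wrist',f)
    w=cloud(d,K,T); n=lambda lo,hi:(w[...,2]>lo)&(w[...,2]<hi)&(abs(w[...,0]-.49)<.11)&(abs(w[...,1]+.364)<.08)
    P=w[n(.15,.195)]; k=rect(P); print('knob',len(P),*k,np.percentile(P[:,2],[50,98]))
    P=w[n(.04,.14)]; c=rect(P); print('console',*c)
    dx=k[0][0]-c[0][0]; print('dx',dx,'theta',.75+np.arcsin(dx/110))
E
python3 - <<'E'
from h import *
plan(430.5,-99,160,7); lever('w3')
E
```

```text
t 11.57 tcp [ 458.5 -366.1  272.6] psi 92.98 twist rows 21.5 xy rows 10.74 0.19 z rows 4.51 tilt [ 0.005 -0.001] F [ 0.1 -0.4 -0.2]
knob 2229 [ 501.3 -364.2] [35.9 28.2] -86.4 [0.17736796 0.18057975]
console [ 502.7 -364.3] [158.5 100.4] 3.5
dx -1.3999999999999773 theta 0.7372723836463768
```

Lever now reads 0.737, which is the orange notch. On to the scanner.

Request:
{"name": "step_arm", "arguments": {"increments": [{"travel": [0,1,0],"twist": 0,"gripper": 0.7},{"travel": [0,1,0],"twist": 0,"gripper": 0.7},{"travel": [0,1,0],"twist": 0,"gripper": 0.7},{"travel": [0,1,0],"twist": 0,"gripper": 0.7},{"travel": [0,1,0],"twist": 0,"gripper": 0.7},{"travel": [0,1,0],"twist": 0,"gripper": 0.7},{"travel": [0,1,0],"twist": 0,"gripper": 0.7},{"travel": [0,1,0],"twist": 0,"gripper": 0.7}]}}

```text
time_s: 12.62
eef_pos: [0.4483, -0.1629, 0.2687]
ee_rot: [0.088, -3.139, -0.001]
ft_force: [-0.2, 0.1, 0.4]
grip_width: 0.0597
gripper_force: 0.0
```

Request:
{"name": "step_arm", "arguments": {"increments": [{"travel": [0,1,0],"twist": 0,"gripper": 0.7},{"travel": [0,1,0],"twist": 0,"gripper": 0.7},{"travel": [0,0.7,0],"twist": 0,"gripper": 0.7},{"travel": [0,0,0],"twist": 1,"gripper": 0.7},{"travel": [0,0,0],"twist": 1,"gripper": 0.7},{"travel": [0,0,0],"twist": 1,"gripper": 0.7},{"travel": [0,0,0],"twist": 1,"gripper": 0.7},{"travel": [0,0,0],"twist": 1,"gripper": 0.7}]}}

```text
time_s: 13.62
eef_pos: [0.4445, -0.0963, 0.2686]
ee_rot: [-0.462, -3.105, -0.001]
ft_force: [-0.5, -0.0, -0.3]
grip_width: 0.0597
gripper_force: 0.0
```

Request:
{"name": "step_arm", "arguments": {"increments": [{"travel": [0,0,0],"twist": 1,"gripper": 0.7},{"travel": [0,0,0],"twist": 1,"gripper": 0.7},{"travel": [0,0,0],"twist": 1,"gripper": 0.7},{"travel": [0,0,0],"twist": 1,"gripper": 0.7},{"travel": [0,0,0],"twist": 1,"gripper": 0.7},{"travel": [0,0,0],"twist": 1,"gripper": 0.7},{"travel": [0,0,0],"twist": 1,"gripper": 0.7},{"travel": [0,0,0],"twist": 1,"gripper": 0.7}]}}

```text
time_s: 14.62
eef_pos: [0.4446, -0.0963, 0.2686]
ee_rot: [-1.3, -2.857, 0.0]
ft_force: [-0.8, 0.3, 0.2]
grip_width: 0.0595
gripper_force: 0.0
```

Request:
{"name": "step_arm", "arguments": {"increments": [{"travel": [0,0,0],"twist": 1,"gripper": 0.7},{"travel": [0,0,0],"twist": 1,"gripper": 0.7},{"travel": [0,0,0],"twist": 1,"gripper": 0.7},{"travel": [0,0,0],"twist": 1,"gripper": 0.7},{"travel": [0,0,0],"twist": 1,"gripper": 0.7},{"travel": [0,0,0],"twist": 1,"gripper": 0.7},{"travel": [0,0,0],"twist": 1,"gripper": 0.7},{"travel": [0,0,0],"twist": 1,"gripper": 0.7}]}}

```text
time_s: 15.62
eef_pos: [0.4446, -0.0963, 0.2686]
ee_rot: [-2.037, -2.389, 0.001]
ft_force: [-0.2, -0.5, -0.7]
grip_width: 0.0596
gripper_force: 0.0
```

Request:
{"name": "step_arm", "arguments": {"increments": [{"travel": [0,0,0],"twist": 0.5,"gripper": 0.7},{"travel": [0,0,0],"twist": 0,"gripper": 0.7},{"travel": [0,0,0],"twist": 0,"gripper": 0.7}]}}

```text
time_s: 16.0
eef_pos: [0.4444, -0.0975, 0.2698]
ee_rot: [-2.078, -2.355, 0.0]
ft_force: [0.1, -0.0, 0.1]
grip_width: 0.0599
gripper_force: 0.0
```

Run:
```python
from h import *
plan(430.5,-99,160,7)
im,d,K,T=snap('wrist','w4'); w=cloud(d,K,T)
n=(w[...,2]>.082)&(w[...,2]<.1)&(abs(w[...,0]-.43)<.06)&(abs(w[...,1]+.1)<.13)
P=w[n&hsvmask(im,(20,120,80),(35,255,255))]; print('handle',len(P),*rect(P),np.median(P[:,2]))
```

```text
t 16.0 tcp [444.4 -97.5 269.8] psi 7.15 twist rows 0.04 xy rows 0.01 -0.56 z rows 4.39 tilt [-0.  0.] F [ 0.1 -0.   0.1]
handle 4919 [ 432.2 -122.4] [139.2  30.1] -83.1 0.0914836484932261
```

View pics/w4.png

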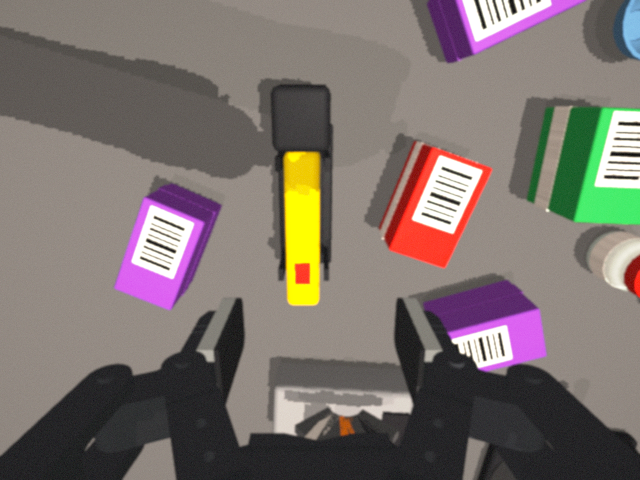

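Wrist view shows the scanner at (302,190), pointing up, centred between the fingers. Descending to grip the handle.

Request:
{"name": "step_arm", "arguments": {"increments": [{"travel": [0.02,-0.3,1],"twist": 0.04,"gripper": 0.7},{"travel": [0,-0.285,1],"twist": 0,"gripper": 0.7},{"travel": [0,0,1],"twist": 0,"gripper": 0.7},{"travel": [0,0,1],"twist": 0,"gripper": 0.7},{"travel": [0,0,1],"twist": 0,"gripper": 0.7},{"travel": [0,0,1],"twist": 0,"gripper": 0.7},{"travel": [0,0,0.7],"twist": 0,"gripper": 0.7},{"travel": [0,0,0],"twist": 0,"gripper": 0.7}]}}

```text
time_s: 17.05
eef_pos: [0.4287, -0.0989, 0.1015]
ee_rot: [-2.081, -2.35, 0.003]
ft_force: [-0.1, -0.6, 0.3]
grip_width: 0.0595
gripper_force: 0.0
```

```bash
python3 -c "
from h import *
plan(429.8,-98.7,60,7)"
```

```text
t 17.05 tcp [428.7 -98.9 101.5] psi 6.95 twist rows -0.01 xy rows 0.0 0.04 z rows 1.66 tilt [-0.003  0.   ] F [-0.1 -0.6  0.3]
```

Request:
{"name": "step_arm", "arguments": {"increments": [{"travel": [0,0.04,0.8],"twist": 0,"gripper": 0.7},{"travel": [0,0,0.8],"twist": 0,"gripper": 0.7},{"travel": [0,0,0],"twist": 0,"gripper": 0.7},{"travel": [0,0,0],"twist": 0,"gripper": 0},{"travel": [0,0,0],"twist": 0,"gripper": 0},{"travel": [0,0,0],"twist": 0,"gripper": 0},{"travel": [0,0,0],"twist": 0,"gripper": 0}]}}

```text
time_s: 17.92
eef_pos: [0.432, -0.0991, 0.064]
ee_rot: [2.082, 2.35, 0.003]
ft_force: [-0.8, -0.4, 6.1]
grip_width: 0.0292
gripper_force: 60.3
```

```bash
python3 -c "
from h import *
plan(677,-104,151,77.8)"
```

```text
t 17.93 tcp [432.  -99.1  64. ] psi 6.94 twist rows -17.72 xy rows -9.62 1.88 z rows -3.48 tilt [ 0.003 -0.   ] F [-0.8 -0.4  6.1]
```

Request:
{"name": "step_arm", "arguments": {"increments": [{"travel": [0,0,-0.5],"twist": 0,"gripper": 0},{"travel": [0,0,-1],"twist": 0,"gripper": 0},{"travel": [0,0,-1],"twist": 0,"gripper": 0},{"travel": [0,0,-1],"twist": 0,"gripper": 0},{"travel": [0,0,-0.5],"twist": -1,"gripper": 0},{"travel": [0,0,0],"twist": -1,"gripper": 0},{"travel": [0,0,0],"twist": -1,"gripper": 0},{"travel": [0,0,0],"twist": -1,"gripper": 0}]}}

```text
time_s: 18.92
eef_pos: [0.4304, -0.0989, 0.1629]
ee_rot: [-1.732, -2.621, -0.0]
ft_force: [-0.2, 0.2, -1.8]
grip_width: 0.0294
gripper_force: 59.5
```

Request:
{"name": "step_arm", "arguments": {"increments": [{"travel": [0,0,0],"twist": -1,"gripper": 0},{"travel": [0,0,0],"twist": -1,"gripper": 0},{"travel": [0,0,0],"twist": -1,"gripper": 0},{"travel": [0,0,0],"twist": -1,"gripper": 0},{"travel": [0,0,0],"twist": -1,"gripper": 0},{"travel": [0,0,0],"twist": -1,"gripper": 0},{"travel": [0,0,0],"twist": -1,"gripper": 0},{"travel": [0,0,0],"twist": -1,"gripper": 0}]}}

```text
time_s: 19.92
eef_pos: [0.4304, -0.0989, 0.1629]
ee_rot: [-0.943, -2.996, -0.0]
ft_force: [-0.2, 1.0, -1.4]
grip_width: 0.0289
gripper_force: 59.5
```

Request:
{"name": "step_arm", "arguments": {"increments": [{"travel": [0,0,0],"twist": -1,"gripper": 0},{"travel": [0,0,0],"twist": -1,"gripper": 0},{"travel": [0,0,0],"twist": -1,"gripper": 0},{"travel": [0,0,0],"twist": -1,"gripper": 0},{"travel": [0,0,0],"twist": -1,"gripper": 0},{"travel": [0,0,0],"twist": -0.7,"gripper": 0},{"travel": [0,0,0],"twist": 0,"gripper": 0}]}}

```text
time_s: 20.8
eef_pos: [0.4305, -0.0989, 0.1628]
ee_rot: [-0.336, -3.123, -0.0]
ft_force: [-0.7, 1.0, -1.9]
grip_width: 0.0292
gripper_force: 59.5
```

```bash
cat >> h.py <<'E'
def label(w,im,x,y,h,r=.12):
    n=(abs(w[...,2]-h)<.008)&(np.hypot(w[...,0]-x,w[...,1]-y)<r)
    P=w[n]; print(' top',len(P),*(rect(P) if len(P) else ()))
    m=n&hsvmask(im,(0,0,130),(180,70,255))
    c,l,st,ce=cv2.connectedComponentsWithStats(m.astype(np.uint8))
    for i in range(1,c):
        if st[i,4]>60: print('  label',st[i,4],*rect(w[l==i]),'px',ce[i].round())
def look(n,f):
    im,d,K,T=snap(n,f); w=cloud(d,K,T)
    for nm,lo,hi,x,y,h in [('red',(0,120,80),(8,255,255),.553,-.092,.070),('green',(45,100,50),(80,255,255),.692,-.035,.084)]:
        s=hsvmask(im,lo,hi)&(abs(w[...,2]-h)<.007)&(w[...,0]>.3)&(w[...,0]<.9)&(abs(w[...,1])<.5)
        c,l,st,_=cv2.connectedComponentsWithStats(s.astype(np.uint8)); 
        if c<2: print(nm,'not seen'); continue
        i=1+st[1:,4].argmax(); ctr=w[l==i].mean(0); print(nm,st[i,4],ctr.round(3)); label(w,im,ctr[0],ctr[1],h,.065)
E
python3 - <<'E'
from h import *
plan(677,-104,152,77.8)
look('scene','s1'); look('top','t1')
E
```

```text
t 20.8 tcp [430.5 -98.9 162.8] psi 77.71 twist rows -0.02 xy rows -9.68 1.88 z rows 0.43 tilt [-0.  0.] F [-0.7  1.  -1.9]
red 603 [ 0.553 -0.11   0.069]
 top 1087 [552.4 -94.8] [98.8 61.6] 78.0
  label 448 [554.8 -77.9] [61.7 45.4] 77.6 px [314. 260.]
green 631 [ 0.696 -0.055  0.083]
 top 1193 [691.3 -37.6] [94.2 60.8] -85.7
  label 517 [689.5 -21.3] [61.4 44.9] -85.2 px [381. 277.]
red 353 [ 0.555 -0.101  0.07 ]
 top 826 [553.  -92.1] [99.7 58.5] 78.2
  label 410 [555.4 -78.9] [62.4 42.8] 78.4 px [338. 236.]
green 369 [ 0.69  -0.057  0.084]
 top 821 [692.5 -37.4] [90.  61.5] -85.3
  label 396 [691.2 -22.6] [60.2 44.3] -85.3 px [314. 182.]
```

Request:
{"name": "step_arm", "arguments": {"increments": [{"travel": [-1,0.2,0.05],"twist": 0,"gripper": 0},{"travel": [-1,0.2,0.05],"twist": 0,"gripper": 0},{"travel": [-1,0.2,0.05],"twist": 0,"gripper": 0},{"travel": [-1,0.2,0.05],"twist": 0,"gripper": 0},{"travel": [-1,0.2,0.05],"twist": 0,"gripper": 0},{"travel": [-1,0.2,0.05],"twist": 0,"gripper": 0},{"travel": [-1,0.2,0.05],"twist": 0,"gripper": 0},{"travel": [-1,0.2,0.05],"twist": 0,"gripper": 0}]}}

```text
time_s: 21.9
eef_pos: [0.6354, -0.1022, 0.1523]
ee_rot: [-0.336, -3.123, -0.0]
ft_force: [-0.3, -0.3, -1.9]
grip_width: 0.0291
gripper_force: 59.5
```

Request:
{"name": "step_arm", "arguments": {"increments": [{"travel": [-0.9,0.14,0.05],"twist": 0,"gripper": 0},{"travel": [-0.78,0.14,0],"twist": 0,"gripper": 0},{"travel": [0,0,0],"twist": 0,"gripper": 0},{"travel": [0,0,0],"twist": 0,"gripper": 0}]}}

```text
time_s: 22.4
eef_pos: [0.6765, -0.1045, 0.1509]
ee_rot: [-0.336, -3.122, 0.0]
ft_force: [-0.7, 0.1, -1.8]
grip_width: 0.0293
gripper_force: 59.5
```

```bash
cat >> h.py <<'E'
def aim(tx,ty,tz,dx=0,dz=62.8-60):
    o=get_obs(); M=R.from_rotvec(o['ee_rot']).as_matrix(); p=np.array(o['eef_pos'])*1000
    # scanner axes: x=tool x, z=-tool z, y=z x x
    S=np.c_[M[:,0],-M[:,1],-M[:,2]]; org=p+M[:,2]*dz+M[:,0]*dx
    q=S.T@(np.array([tx,ty,tz])-org)-[85,0,-8]
    b=np.array([.5,0,-np.sqrt(.75)]); r=q@b; print('range',r.round(1),'perp along',(q[0]-r*b[0]).round(1),(q[2]-r*b[2]).round(1),'side',q[1].round(1))
E
python3 - <<'E'
from h import *
plan(677,-104,151,77.8); aim(555.3,-78.4,70)
im,d,K,T=snap('wrist','w5'); w=cloud(d,K,T); label(w,im,.555,-.085,.07,.08)
E
```

```text
t 22.4 tcp [ 676.5 -104.5  150.9] psi 77.71 twist rows -0.02 xy rows -0.02 0.02 z rows -0.0 tilt [-0.001  0.   ] F [-0.7  0.1 -1.8]
range 80.3 perp along -1.3 -0.8 side 0.3
 top 9830 [562.7 -95.7] [100.4  36.8] 77.9
  label 502 [ 552.3 -105.2] [19.5  6.1] -11.7 px [265.  21.]
  label 282 [554.1 -97.1] [19.5  3.6] -11.1 px [282.  21.]
  label 335 [555.2 -92. ] [19.5  4. ] -11.4 px [292.  21.]
  label 287 [556.5 -85.8] [19.4  3.6] -12.5 px [304.  21.]
  label 253 [558.2 -78.4] [19.3  2.6] -12.3 px [320.  21.]
  label 342 [559.2 -73.4] [19.7  3.6] -11.8 px [330.  21.]
  label 256 [560.4 -67.5] [19.6  2.7] -11.4 px [341.  21.]
  label 369 [561.6 -62.3] [19.5  4.2] -10.9 px [352.  20.]
  label 583 [563.6 -53.4] [19.4  7.1] -12.1 px [370.  21.]
```

View pics/w5.png

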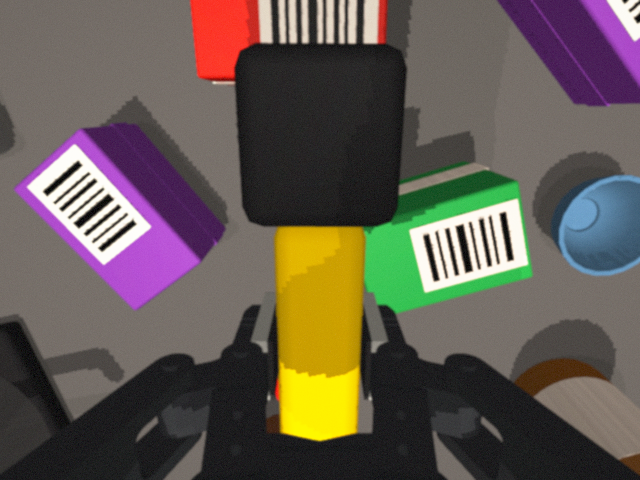

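Wrist view: the head is straight ahead and the red label is centred on its column at (320,21). Holding steady, then turning for green.

Request:
{"name": "step_arm", "arguments": {"increments": [{"travel": [0,0,0],"twist": 0,"gripper": 0},{"travel": [0,0,0],"twist": 0,"gripper": 0},{"travel": [0,0,0],"twist": 0,"gripper": 0},{"travel": [0,0,0],"twist": 0,"gripper": 0},{"travel": [0,0,0],"twist": 0,"gripper": 0},{"travel": [0,0,0],"twist": 0,"gripper": 0},{"travel": [0,0,0],"twist": 0,"gripper": 0},{"travel": [0,0,0],"twist": 0,"gripper": 0}]}}

```text
time_s: 23.45
eef_pos: [0.6773, -0.1044, 0.1513]
ee_rot: [0.336, 3.124, 0.0]
ft_force: [-0.1, -0.3, -1.5]
grip_width: 0.029
gripper_force: 59.5
```

Request:
{"name": "step_arm", "arguments": {"increments": [{"travel": [0,0,0],"twist": 0,"gripper": 0},{"travel": [0,0,0],"twist": 0,"gripper": 0},{"travel": [0,0,0],"twist": 0,"gripper": 0},{"travel": [0,0,0],"twist": 0,"gripper": 0},{"travel": [0,0,0],"twist": 0,"gripper": 0},{"travel": [0,0,0],"twist": 0,"gripper": 0},{"travel": [0,0,0],"twist": 0,"gripper": 0},{"travel": [0,0,0],"twist": 0,"gripper": 0}]}}

```text
time_s: 24.45
eef_pos: [0.6773, -0.1044, 0.1513]
ee_rot: [0.336, 3.124, 0.0]
ft_force: [0.6, 0.3, -3.0]
grip_width: 0.0291
gripper_force: 59.5
```

Request:
{"name": "step_arm", "arguments": {"increments": [{"travel": [0,0,-0.2],"twist": 1,"gripper": 0},{"travel": [0,0,-0.2],"twist": 1,"gripper": 0},{"travel": [0,0,-0.2],"twist": 1,"gripper": 0},{"travel": [0,0,0],"twist": 1,"gripper": 0},{"travel": [0,0,0],"twist": 1,"gripper": 0},{"travel": [0,0,0],"twist": 1,"gripper": 0},{"travel": [0,0,0],"twist": 1,"gripper": 0},{"travel": [0,0,0],"twist": 1,"gripper": 0}]}}

```text
time_s: 25.45
eef_pos: [0.6773, -0.1044, 0.1663]
ee_rot: [1.187, 2.909, 0.0]
ft_force: [0.4, 0.6, -2.1]
grip_width: 0.0293
gripper_force: 59.4
```

Request:
{"name": "step_arm", "arguments": {"increments": [{"travel": [0,0,0],"twist": 1,"gripper": 0},{"travel": [0,0,0],"twist": 1,"gripper": 0},{"travel": [0,0,0],"twist": 1,"gripper": 0},{"travel": [0,0,0],"twist": 1,"gripper": 0},{"travel": [0,0,0],"twist": 1,"gripper": 0},{"travel": [0,0,0],"twist": 1,"gripper": 0},{"travel": [0,0,0],"twist": 1,"gripper": 0},{"travel": [0,0,0],"twist": 1,"gripper": 0}]}}

```text
time_s: 26.45
eef_pos: [0.6773, -0.1043, 0.1664]
ee_rot: [1.942, 2.469, 0.0]
ft_force: [-0.8, 0.5, -1.7]
grip_width: 0.029
gripper_force: 59.4
```

Request:
{"name": "step_arm", "arguments": {"increments": [{"travel": [0,0,0],"twist": 1,"gripper": 0},{"travel": [0,0,0],"twist": 1,"gripper": 0},{"travel": [0,0,0],"twist": 1,"gripper": 0},{"travel": [0,0,0],"twist": 1,"gripper": 0},{"travel": [0,0,0],"twist": 1,"gripper": 0},{"travel": [0,0,0],"twist": 1,"gripper": 0},{"travel": [0,0,0],"twist": 1,"gripper": 0},{"travel": [0,0,0],"twist": 1,"gripper": 0}]}}

```text
time_s: 27.45
eef_pos: [0.6773, -0.1043, 0.1664]
ee_rot: [-2.548, -1.838, -0.0]
ft_force: [0.2, -0.1, -2.0]
grip_width: 0.0294
gripper_force: 59.4
```

Request:
{"name": "step_arm", "arguments": {"increments": [{"travel": [0,0,0],"twist": 1,"gripper": 0},{"travel": [0,0,0],"twist": 1,"gripper": 0},{"travel": [0,0,0],"twist": 1,"gripper": 0},{"travel": [0,0,0],"twist": 1,"gripper": 0},{"travel": [0,0,0],"twist": 1,"gripper": 0},{"travel": [0,0,0],"twist": 1,"gripper": 0},{"travel": [0,0,0],"twist": 1,"gripper": 0},{"travel": [0,0,0],"twist": 1,"gripper": 0}]}}

```text
time_s: 28.45
eef_pos: [0.6773, -0.1042, 0.1664]
ee_rot: [-2.955, -1.065, -0.0]
ft_force: [-0.5, -0.6, -2.5]
grip_width: 0.0288
gripper_force: 59.4
```

Request:
{"name": "step_arm", "arguments": {"increments": [{"travel": [0,0,0],"twist": 1,"gripper": 0},{"travel": [0,0,0],"twist": 1,"gripper": 0},{"travel": [0,0,0],"twist": 1,"gripper": 0},{"travel": [0,0,0],"twist": 1,"gripper": 0},{"travel": [0,0,0],"twist": 1,"gripper": 0},{"travel": [0,0,0],"twist": 1,"gripper": 0},{"travel": [0,0,0],"twist": 1,"gripper": 0},{"travel": [0,0,0],"twist": 0.7,"gripper": 0}]}}

```text
time_s: 29.45
eef_pos: [0.6774, -0.1041, 0.1664]
ee_rot: [-3.132, -0.243, -0.0]
ft_force: [0.4, -0.5, -2.2]
grip_width: 0.0291
gripper_force: 59.4
```

Run:
```python
from h import *
plan(566.4,-31.5,164.5,-85.2)
look('scene','s2'); look('top','t2')
```

```text
t 29.45 tcp [ 677.4 -104.1  166.4] psi -81.14 twist rows 1.02 xy rows -4.18 -3.27 z rows 0.08 tilt [0. 0.] F [ 0.4 -0.5 -2.2]
red 546 [ 0.777 -0.134  0.069]
 top 556 [ 777.  -132.9] [49.5 49.4] -28.2
green 229 [ 0.692 -0.077  0.083]
 top 244 [694.2 -73.8] [60.6 21.8] 1.9
red 313 [ 0.545 -0.124  0.07 ]
 top 344 [ 547.  -120.7] [58.5 42.5] -12.3
green 60 [ 0.716 -0.014  0.085]
 top 421 [690.5 -17.1] [61.7 60.8] 4.8
  label 297 [689.3 -14.1] [54.5 44.8] -85.4 px [308. 182.]
```

Request:
{"name": "step_arm", "arguments": {"increments": [{"travel": [0,0,0],"twist": 1,"gripper": 0},{"travel": [-0.84,-0.65,0.02],"twist": 0,"gripper": 0},{"travel": [-0.84,-0.65,0.02],"twist": 0,"gripper": 0},{"travel": [-0.84,-0.65,0.02],"twist": 0,"gripper": 0},{"travel": [-0.84,-0.65,0.02],"twist": 0,"gripper": 0},{"travel": [-0.82,-0.67,0],"twist": 0,"gripper": 0},{"travel": [0,0,0],"twist": 0,"gripper": 0},{"travel": [0,0,0],"twist": 0,"gripper": 0}]}}

```text
time_s: 30.55
eef_pos: [0.5668, -0.0322, 0.1648]
ee_rot: [-3.139, -0.136, -0.002]
ft_force: [0.5, -0.0, -2.3]
grip_width: 0.0292
gripper_force: 59.8
```

Run:
```python
from h import *
plan(566.4,-31.5,164.5,-85.2); aim(691,-21,84)
im,d,K,T=snap('wrist','w6'); w=cloud(d,K,T); label(w,im,.691,-.035,.084,.09)
look('top','t3')
look('scene','s3')
```

```text
t 30.55 tcp [566.8 -32.2 164.8] psi -85.03 twist rows 0.04 xy rows -0.01 -0.03 z rows 0.01 tilt [0.002 0.   ] F [ 0.5 -0.  -2.3]
range 80.6 perp along -0.7 -0.4 side 0.4
 top 9263 [680.  -36.3] [96.2 36.7] -85.1
  label 653 [684.6   5.6] [19.6  8.1] 5.4 px [265.  21.]
  label 424 [685.4  -3.9] [19.5  5. ] 5.7 px [284.  21.]
  label 290 [685.8  -9. ] [19.6  3.2] 4.0 px [294.  21.]
  label 383 [686.4 -15. ] [19.4  4.2] 4.5 px [306.  21.]
  label 300 [686.9 -20.1] [19.6  3.1] 4.9 px [316.  21.]
  label 333 [687.6 -27.9] [19.6  3.6] 5.5 px [331.  21.]
  label 383 [688. -34.] [19.3  4.6] 4.3 px [343.  21.]
  label 331 [688.6 -39.2] [19.5  4. ] 4.7 px [354.  21.]
  label 577 [689.  -47.6] [19.9  6.9] 5.7 px [370.  21.]
red 327 [ 0.546 -0.122  0.07 ]
 top 512 [ 548.6 -113.2] [57.9 57.8] 78.0
  label 153 [551.5 -97.9] [41.8 24. ] -13.8 px [345. 237.]
green 192 [ 0.712 -0.052  0.084]
 top 269 [711.9 -43.2] [103.6  48.1] 69.6
red 599 [ 0.553 -0.11   0.069]
 top 1075 [551.5 -94.2] [98.5 61.8] 78.5
  label 435 [555.6 -77.8] [62.4 43.5] 76.7 px [314. 260.]
green 647 [ 0.696 -0.055  0.083]
 top 1207 [691.5 -38.1] [95.6 60.6] -85.6
  label 522 [690.4 -21.3] [61.8 46. ] -84.2 px [381. 277.]
```

View pics/w6.png

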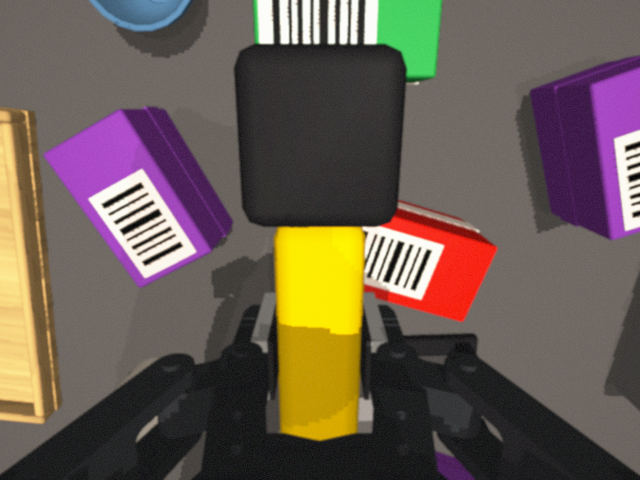

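Green label sits at (316,21), in line with the head. Holding, then back to the cradle.

Request:
{"name": "step_arm", "arguments": {"increments": [{"travel": [0,0,0],"twist": 0,"gripper": 0},{"travel": [0,0,0],"twist": 0,"gripper": 0},{"travel": [0,0,0],"twist": 0,"gripper": 0},{"travel": [0,0,0],"twist": 0,"gripper": 0},{"travel": [0,0,0],"twist": 0,"gripper": 0},{"travel": [0,0,0],"twist": 0,"gripper": 0},{"travel": [0,0,0],"twist": 0,"gripper": 0},{"travel": [0,0,0],"twist": 0,"gripper": 0}]}}

```text
time_s: 31.7
eef_pos: [0.5661, -0.032, 0.1643]
ee_rot: [-3.139, -0.135, -0.0]
ft_force: [0.3, -0.0, -1.7]
grip_width: 0.0288
gripper_force: 59.8
```

Request:
{"name": "step_arm", "arguments": {"increments": [{"travel": [0,0,0],"twist": 0,"gripper": 0},{"travel": [0,0,0],"twist": 0,"gripper": 0},{"travel": [0,0,0],"twist": 0,"gripper": 0},{"travel": [0,0,0],"twist": 0,"gripper": 0},{"travel": [0,0,0],"twist": 0,"gripper": 0},{"travel": [0,0,0],"twist": 0,"gripper": 0},{"travel": [0,0,0],"twist": 0,"gripper": 0},{"travel": [0,0,0],"twist": 0,"gripper": 0}]}}

```text
time_s: 32.7
eef_pos: [0.5661, -0.032, 0.1644]
ee_rot: [-3.139, -0.135, -0.0]
ft_force: [-0.2, 0.4, -1.6]
grip_width: 0.0291
gripper_force: 59.8
```

Request:
{"name": "step_arm", "arguments": {"increments": [{"travel": [0,0,0],"twist": -1,"gripper": 0},{"travel": [0,0,0],"twist": -1,"gripper": 0},{"travel": [0,0,0],"twist": -1,"gripper": 0},{"travel": [0,0,0],"twist": -1,"gripper": 0},{"travel": [0,0,0],"twist": -1,"gripper": 0},{"travel": [0,0,0],"twist": -1,"gripper": 0},{"travel": [0,0,0],"twist": -1,"gripper": 0},{"travel": [0,0,0],"twist": -1,"gripper": 0}]}}

```text
time_s: 33.7
eef_pos: [0.5661, -0.032, 0.1643]
ee_rot: [2.979, 0.999, 0.0]
ft_force: [-0.4, 0.2, -1.9]
grip_width: 0.0288
gripper_force: 59.9
```

Request:
{"name": "step_arm", "arguments": {"increments": [{"travel": [0,0,0],"twist": -1,"gripper": 0},{"travel": [0,0,0],"twist": -1,"gripper": 0},{"travel": [0,0,0],"twist": -1,"gripper": 0},{"travel": [0,0,0],"twist": -1,"gripper": 0},{"travel": [0,0,0],"twist": -1,"gripper": 0},{"travel": [0,0,0],"twist": -1,"gripper": 0},{"travel": [0,0,0],"twist": -1,"gripper": 0},{"travel": [0,0,0],"twist": -1,"gripper": 0}]}}

```text
time_s: 34.7
eef_pos: [0.5661, -0.0321, 0.1643]
ee_rot: [-2.588, -1.781, 0.0]
ft_force: [-0.3, 1.4, -1.9]
grip_width: 0.0292
gripper_force: 59.9
```

Request:
{"name": "step_arm", "arguments": {"increments": [{"travel": [0,0,0],"twist": -1,"gripper": 0},{"travel": [0,0,0],"twist": -1,"gripper": 0},{"travel": [0,0,0],"twist": -1,"gripper": 0},{"travel": [0,0,0],"twist": -1,"gripper": 0},{"travel": [0,0,0],"twist": -1,"gripper": 0},{"travel": [0,0,0],"twist": -1,"gripper": 0},{"travel": [0,0,0],"twist": -1,"gripper": 0},{"travel": [0,0,0],"twist": 0,"gripper": 0}]}}

```text
time_s: 35.7
eef_pos: [0.5661, -0.0321, 0.1643]
ee_rot: [-2.084, -2.351, -0.0]
ft_force: [0.2, -0.5, -1.9]
grip_width: 0.0292
gripper_force: 59.9
```

Request:
{"name": "step_arm", "arguments": {"increments": [{"travel": [-0.33,-0.96,0],"twist": 0,"gripper": 0},{"travel": [-0.33,-0.96,0],"twist": 0,"gripper": 0},{"travel": [-0.33,-0.96,0],"twist": 0,"gripper": 0},{"travel": [-0.33,-0.96,0],"twist": 0,"gripper": 0},{"travel": [-0.33,-0.96,0],"twist": 0,"gripper": 0},{"travel": [-0.33,-0.94,0],"twist": 0,"gripper": 0},{"travel": [0,0,0],"twist": 0,"gripper": 0},{"travel": [0,0,0],"twist": 0,"gripper": 0}]}}

```text
time_s: 36.7
eef_pos: [0.4303, -0.0982, 0.1646]
ee_rot: [2.083, 2.351, 0.002]
ft_force: [1.3, -0.4, -2.2]
grip_width: 0.029
gripper_force: 60.0
```

Run:
```python
from h import *
plan(430.4,-98.9,62.8,6.94)
```

```text
t 36.7 tcp [430.3 -98.2 164.6] psi 6.9 twist rows -0.01 xy rows -0.03 0.0 z rows 4.07 tilt [0.001 0.001] F [ 1.3 -0.4 -2.2]
```

Request:
{"name": "step_arm", "arguments": {"increments": [{"travel": [-0.02,0,0.8],"twist": 0,"gripper": 0},{"travel": [0,0,0.8],"twist": 0,"gripper": 0},{"travel": [0,0,0.8],"twist": 0,"gripper": 0},{"travel": [0,0,0.6],"twist": 0,"gripper": 0},{"travel": [0,0,0.4],"twist": 0,"gripper": 0},{"travel": [0,0,0.3],"twist": 0,"gripper": 0},{"travel": [0,0,0.25],"twist": 0,"gripper": 0},{"travel": [0,0,0],"twist": 0,"gripper": 0}]}}

```text
time_s: 37.7
eef_pos: [0.4296, -0.099, 0.0654]
ee_rot: [-2.083, -2.352, 0.001]
ft_force: [0.1, -0.2, -2.4]
grip_width: 0.0295
gripper_force: 60.1
```

Request:
{"name": "step_arm", "arguments": {"increments": [{"travel": [0,0,0.1],"twist": 0,"gripper": 0},{"travel": [0,0,0.06],"twist": 0,"gripper": 0},{"travel": [0,0,0],"twist": 0,"gripper": 0}]}}

```text
time_s: 38.08
eef_pos: [0.4303, -0.099, 0.064]
ee_rot: [-2.082, -2.351, -0.002]
ft_force: [-9.3, 0.9, 21.4]
grip_width: 0.0291
gripper_force: 63.1
```

Request:
{"name": "step_arm", "arguments": {"increments": [{"travel": [0,0,-0.06],"twist": 0,"gripper": 0},{"travel": [0,0,0],"twist": 0,"gripper": 0.6},{"travel": [0,0,0],"twist": 0,"gripper": 0.6},{"travel": [0,0,0],"twist": 0,"gripper": 0.6},{"travel": [0,0,-0.5],"twist": 0,"gripper": 0.6},{"travel": [0,0,-1],"twist": 0,"gripper": 0.6},{"travel": [0,0,-1],"twist": 0,"gripper": 0.6},{"travel": [0,0,-1],"twist": 0,"gripper": 0.6}]}}

```text
time_s: 39.08
eef_pos: [0.4299, -0.0992, 0.1522]
ee_rot: [2.083, 2.351, 0.001]
ft_force: [1.5, -0.3, -0.9]
grip_width: 0.0511
gripper_force: 0.0
```

Request:
{"name": "step_arm", "arguments": {"increments": [{"travel": [0,0.6,-1],"twist": 0,"gripper": 1},{"travel": [0,0,-1],"twist": 0,"gripper": 1},{"travel": [0,0,-1],"twist": 0,"gripper": 1},{"travel": [0,0,-1],"twist": 0,"gripper": 1},{"travel": [0,0,0],"twist": 0,"gripper": 1}]}}

```text
time_s: 39.7
eef_pos: [0.4458, -0.0975, 0.2529]
ee_rot: [2.081, 2.349, 0.005]
ft_force: [0.1, 0.5, -0.1]
grip_width: 0.0856
gripper_force: 0.0
```

Run:
```python
from h import *
plan(553,-92.3,25,-12.2)
im,d,K,T=snap('wrist','w7'); w=cloud(d,K,T)
n=(w[...,2]>.082)&(w[...,2]<.1)&(abs(w[...,0]-.43)<.06)&(abs(w[...,1]+.1)<.13)
P=w[n&hsvmask(im,(20,120,80),(35,255,255))]; print('handle',len(P),*rect(P),np.percentile(P[:,2],[5,50,95]))
look('top','t4'); look('scene','s4')
```

```text
t 39.7 tcp [445.8 -97.5 252.9] psi 6.92 twist rows 4.78 xy rows 1.11 4.15 z rows 9.12 tilt [0.005 0.001] F [ 0.1  0.5 -0.1]
handle 5400 [ 432.7 -122.1] [139.  30.] -83.3 [0.08772919 0.09149565 0.09296589]
red 286 [ 0.56  -0.101  0.07 ]
 top 673 [553.  -91.9] [99.6 58.9] 78.0
  label 343 [555.6 -79.1] [62.7 42.6] 79.0 px [336. 234.]
green 408 [ 0.692 -0.051  0.084]
 top 869 [692.  -35.3] [95.1 61.5] -86.4
  label 427 [690.5 -20.7] [64.1 44.3] -85.3 px [313. 182.]
red 600 [ 0.553 -0.11   0.069]
 top 1085 [552.9 -94.4] [98.7 60.7] 78.5
  label 450 [554.3 -78.5] [62.  45.8] 81.6 px [314. 260.]
green 634 [ 0.696 -0.054  0.083]
 top 1202 [691.2 -37.7] [94.2 61.1] -84.8
  label 525 [689.7 -21.3] [61.4 44.2] -85.4 px [381. 277.]
```

View pics/s4.png

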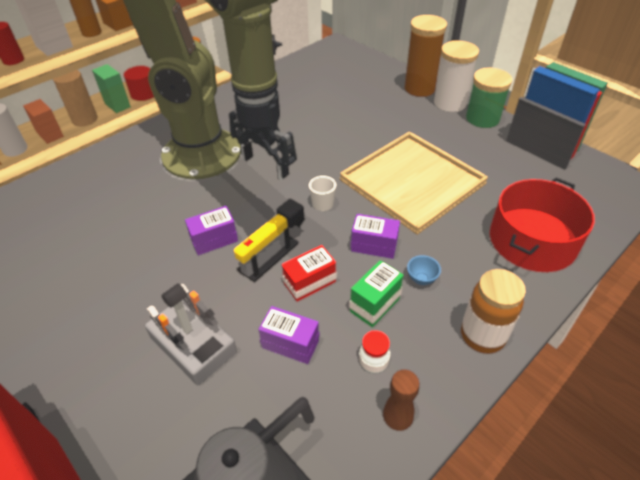

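The scanner is back in its cradle and the scene is unchanged: red at (310,270), green at (377,288), lever upright at (177,297). Picking up red.

Request:
{"name": "step_arm", "arguments": {"increments": [{"travel": [0,0,0],"twist": 1,"gripper": 1},{"travel": [0,0,0],"twist": 1,"gripper": 1},{"travel": [0,0,0],"twist": 1,"gripper": 1},{"travel": [0,0,0],"twist": 1,"gripper": 1},{"travel": [0,0,0],"twist": 0.75,"gripper": 1},{"travel": [0.4,1,1],"twist": 0,"gripper": 1},{"travel": [0.4,1,1],"twist": 0,"gripper": 1},{"travel": [0.31,1,0],"twist": 0,"gripper": 1}]}}

```text
time_s: 40.85
eef_pos: [0.5223, -0.0853, 0.1973]
ee_rot: [-2.44, -1.974, 0.007]
ft_force: [-0.8, 0.4, 0.1]
grip_width: 0.0853
gripper_force: 0.0
```

Request:
{"name": "step_arm", "arguments": {"increments": [{"travel": [0,1,0],"twist": 0,"gripper": 1},{"travel": [0,0.14,0],"twist": 0,"gripper": 1},{"travel": [0,0,1],"twist": 0,"gripper": 1},{"travel": [0,0,1],"twist": 0,"gripper": 1},{"travel": [0,0,1],"twist": 0,"gripper": 1},{"travel": [0,0,1],"twist": 0,"gripper": 1},{"travel": [0,0,0],"twist": 0,"gripper": 1}]}}

```text
time_s: 41.72
eef_pos: [0.5488, -0.0914, 0.0986]
ee_rot: [-2.44, -1.973, 0.006]
ft_force: [-0.4, -0.1, 0.2]
grip_width: 0.0854
gripper_force: 0.0
```

```bash
python3 -c "
from h import *
plan(552.8,-92.3,28,-12)"
```

```text
t 41.73 tcp [548.8 -91.4  98.6] psi -12.09 twist rows -0.02 xy rows -0.0 0.16 z rows 2.82 tilt [-0.005  0.   ] F [-0.4 -0.1  0.2]
```

Request:
{"name": "step_arm", "arguments": {"increments": [{"travel": [0,0.16,0],"twist": 0,"gripper": 1},{"travel": [0,0,1],"twist": 0,"gripper": 1},{"travel": [0,0,1],"twist": 0,"gripper": 1},{"travel": [0,0,0.8],"twist": 0,"gripper": 1},{"travel": [0,0,0],"twist": 0,"gripper": 1},{"travel": [0,0,0],"twist": 0,"gripper": 0},{"travel": [0,0,0],"twist": 0,"gripper": 0},{"travel": [0,0,0],"twist": 0,"gripper": 0}]}}

```text
time_s: 42.72
eef_pos: [0.5566, -0.0926, 0.0319]
ee_rot: [2.442, 1.975, 0.003]
ft_force: [-0.6, 0.1, 6.0]
grip_width: 0.0573
gripper_force: 65.4
```

Request:
{"name": "step_arm", "arguments": {"increments": [{"travel": [0,0,0],"twist": 0,"gripper": 0},{"travel": [0,0,-0.5],"twist": 0,"gripper": 0},{"travel": [0,0,-1],"twist": 0,"gripper": 0},{"travel": [0,0,-1],"twist": 0,"gripper": 0},{"travel": [0,0,-1],"twist": 0,"gripper": 0},{"travel": [0,0,-1],"twist": 0,"gripper": 0},{"travel": [0,0,-1],"twist": 0,"gripper": 0},{"travel": [0,0,0],"twist": 0,"gripper": 0}]}}

```text
time_s: 43.72
eef_pos: [0.5567, -0.0927, 0.17]
ee_rot: [2.441, 1.974, 0.006]
ft_force: [0.0, 0.2, -2.8]
grip_width: 0.0571
gripper_force: 64.9
```

```bash
python3 -c "
from h import *
a=np.radians(-1.9); u=np.array([-np.sin(a),np.cos(a)])
for s in(62,-62): print(np.array([496.4,327.4])+s*u)
plan(498.5,389.4,166,-1.9)"
```

```text
[498.45562106 389.36591339]
[494.34437894 265.43408661]
t 43.73 tcp [556.7 -92.7 170. ] psi -12.06 twist rows -2.54 xy rows 19.2 -2.97 z rows 0.16 tilt [0.004 0.   ] F [ 0.   0.2 -2.8]
```

Request:
{"name": "step_arm", "arguments": {"increments": [{"travel": [0,0,0],"twist": -1,"gripper": 0},{"travel": [0,0,0],"twist": -1,"gripper": 0},{"travel": [0,0,0],"twist": -0.54,"gripper": 0},{"travel": [1,-0.15,0],"twist": 0,"gripper": 0},{"travel": [1,-0.15,0],"twist": 0,"gripper": 0},{"travel": [1,-0.15,0],"twist": 0,"gripper": 0},{"travel": [1,-0.15,0],"twist": 0,"gripper": 0},{"travel": [1,-0.15,0],"twist": 0,"gripper": 0}]}}

```text
time_s: 44.72
eef_pos: [0.5403, 0.0338, 0.1673]
ee_rot: [-2.258, -2.184, 0.001]
ft_force: [-0.4, 0.4, -1.5]
grip_width: 0.0571
gripper_force: 64.8
```

Request:
{"name": "step_arm", "arguments": {"increments": [{"travel": [1,-0.15,0],"twist": 0,"gripper": 0},{"travel": [1,-0.15,0],"twist": 0,"gripper": 0},{"travel": [1,-0.15,0],"twist": 0,"gripper": 0},{"travel": [1,-0.15,0],"twist": 0,"gripper": 0},{"travel": [1,-0.15,0],"twist": 0,"gripper": 0},{"travel": [1,-0.15,0],"twist": 0,"gripper": 0},{"travel": [1,-0.15,0],"twist": 0,"gripper": 0},{"travel": [1,-0.15,0],"twist": 0,"gripper": 0}]}}

```text
time_s: 45.72
eef_pos: [0.517, 0.2345, 0.1672]
ee_rot: [-2.258, -2.184, 0.002]
ft_force: [0.7, -0.4, -2.0]
grip_width: 0.0574
gripper_force: 64.8
```

Request:
{"name": "step_arm", "arguments": {"increments": [{"travel": [1,-0.15,0],"twist": 0,"gripper": 0},{"travel": [1,-0.15,0],"twist": 0,"gripper": 0},{"travel": [1,-0.15,0],"twist": 0,"gripper": 0},{"travel": [1,-0.15,0],"twist": 0,"gripper": 0},{"travel": [1,-0.15,0],"twist": 0,"gripper": 0},{"travel": [1,0,0],"twist": 0,"gripper": 0},{"travel": [0.2,0,0],"twist": 0,"gripper": 0},{"travel": [0,0,0],"twist": 0,"gripper": 0}]}}

```text
time_s: 46.72
eef_pos: [0.5041, 0.3892, 0.1678]
ee_rot: [2.257, 2.184, -0.001]
ft_force: [0.5, -0.5, -2.4]
grip_width: 0.0574
gripper_force: 64.8
```

Run:
```python
from h import *
z=np.load('pics/top0.npz'); w=cloud(z['d'],z['K'],z['T'])
n=(abs(w[...,0]-.4964)<.1)&(abs(w[...,1]-.3274)<.1); print('floor',np.nanpercentile(w[n][:,2],[10,50,90]))
plan(498.5,389.4,50,-1.9)
```

```text
floor [0.00395055 0.00852812 0.01292849]
t 46.73 tcp [504.1 389.2 167.8] psi -1.9 twist rows -0.0 xy rows 0.0 -0.22 z rows 4.71 tilt [-0.    -0.001] F [ 0.5 -0.5 -2.4]
```

Request:
{"name": "step_arm", "arguments": {"increments": [{"travel": [0,-0.22,1],"twist": 0,"gripper": 0},{"travel": [0,0,1],"twist": 0,"gripper": 0},{"travel": [0,0,1],"twist": 0,"gripper": 0},{"travel": [0,0,1],"twist": 0,"gripper": 0},{"travel": [0,0,0.6],"twist": 0,"gripper": 0},{"travel": [0,0,0.3],"twist": 0,"gripper": 0},{"travel": [0,0,0.1],"twist": 0,"gripper": 0},{"travel": [0,0,0],"twist": 0,"gripper": 0}]}}

```text
time_s: 47.72
eef_pos: [0.499, 0.39, 0.0438]
ee_rot: [2.258, 2.184, 0.002]
ft_force: [0.0, 0.1, -1.6]
grip_width: 0.0573
gripper_force: 64.8
```

Request:
{"name": "step_arm", "arguments": {"increments": [{"travel": [0,0,0.1],"twist": 0,"gripper": 0},{"travel": [0,0,0.08],"twist": 0,"gripper": 0},{"travel": [0,0,0],"twist": 0,"gripper": 0}]}}

```text
time_s: 48.1
eef_pos: [0.4989, 0.3901, 0.0399]
ee_rot: [-2.258, -2.184, -0.002]
ft_force: [-1.4, -2.3, 4.6]
grip_width: 0.057
gripper_force: 65.3
```

Request:
{"name": "step_arm", "arguments": {"increments": [{"travel": [0,0,0],"twist": 0,"gripper": 1},{"travel": [0,0,0],"twist": 0,"gripper": 1},{"travel": [0,0,0],"twist": 0,"gripper": 1},{"travel": [0,0,0],"twist": 0,"gripper": 1},{"travel": [0,0,-1],"twist": 0,"gripper": 1},{"travel": [0,0,-1],"twist": 0,"gripper": 1},{"travel": [0,0,-1],"twist": 0,"gripper": 1},{"travel": [0,0,-1],"twist": 0,"gripper": 1}]}}

```text
time_s: 49.1
eef_pos: [0.4985, 0.3896, 0.1393]
ee_rot: [2.258, 2.184, 0.0]
ft_force: [0.1, 0.2, 0.5]
grip_width: 0.0853
gripper_force: 0.0
```

Request:
{"name": "step_arm", "arguments": {"increments": [{"travel": [0,0,-1],"twist": -0.83,"gripper": 1},{"travel": [0,0,-1],"twist": -0.84,"gripper": 1},{"travel": [-1,0.35,-1],"twist": 0,"gripper": 1},{"travel": [-1,0.35,0],"twist": 0,"gripper": 1},{"travel": [-1,0.35,0],"twist": 0,"gripper": 1},{"travel": [-1,0.35,0],"twist": 0,"gripper": 1},{"travel": [-1,0.35,0],"twist": 0,"gripper": 1},{"travel": [-1,0.35,0],"twist": 0,"gripper": 1}]}}

```text
time_s: 50.1
eef_pos: [0.5636, 0.2437, 0.2136]
ee_rot: [-2.127, -2.312, -0.0]
ft_force: [-0.2, -0.8, -1.2]
grip_width: 0.0856
gripper_force: 0.0
```

Request:
{"name": "step_arm", "arguments": {"increments": [{"travel": [-1,0.35,0],"twist": 0,"gripper": 1},{"travel": [-1,0.35,0],"twist": 0,"gripper": 1},{"travel": [-1,0.35,0],"twist": 0,"gripper": 1},{"travel": [-1,0.35,0],"twist": 0,"gripper": 1},{"travel": [-1,0.35,0],"twist": 0,"gripper": 1},{"travel": [-1,0.35,0],"twist": 0,"gripper": 1},{"travel": [-1,0.35,0],"twist": 0,"gripper": 1},{"travel": [0,0,0],"twist": 0,"gripper": 1}]}}

```text
time_s: 51.1
eef_pos: [0.6394, 0.0721, 0.2136]
ee_rot: [2.132, 2.306, -0.001]
ft_force: [-0.1, 0.2, -1.1]
grip_width: 0.0855
gripper_force: 0.0
```

Run:
```python
from h import *
im,d,K,T=snap('wrist','w8'); w=cloud(d,K,T); label(w,im,.692,-.036,.084,.09)
look('scene','s5'); look('top','t5')
plan(691.8,-36,120,4.8)
```

```text
top 7759 [691.4 -34.7] [96.8 60.3] -85.1
  label 3059 [690.8 -20.7] [62.7 41.8] -84.3 px [374. 337.]
red 540 [ 0.778 -0.134  0.07 ]
 top 548 [ 777.1 -133. ] [50.1 49. ] -75.2
green 636 [ 0.696 -0.054  0.083]
 top 1193 [691.7 -37.5] [95.2 61.2] -86.2
  label 518 [690.2 -21.7] [62.7 44.3] -84.0 px [381. 277.]
red 279 [ 0.777 -0.132  0.071]
 top 294 [ 777.1 -131.5] [49.  47.5] -28.4
green 420 [ 0.692 -0.051  0.084]
 top 890 [691.8 -34.6] [95.8 61.7] -85.4
  label 431 [690.2 -19.7] [65.4 44.6] -83.9 px [313. 182.]
t 51.25 tcp [638.5  76.8 213.4] psi 4.86 twist rows 0.01 xy rows -4.68 1.75 z rows 3.74 tilt [-0.     0.001] F [-1.   0.4 -0.1]
```

Request:
{"name": "step_arm", "arguments": {"increments": [{"travel": [-0.93,0.35,0.4],"twist": 0,"gripper": 1},{"travel": [-0.93,0.35,0.5],"twist": 0,"gripper": 1},{"travel": [-0.93,0.35,0.5],"twist": 0,"gripper": 1},{"travel": [-0.93,0.35,0.5],"twist": 0,"gripper": 1},{"travel": [-0.93,0.35,0.5],"twist": 0,"gripper": 1},{"travel": [0,0,1],"twist": 0,"gripper": 1},{"travel": [0,0,0.3],"twist": 0,"gripper": 1},{"travel": [0,0,0],"twist": 0,"gripper": 1}]}}

```text
time_s: 52.25
eef_pos: [0.6919, -0.0351, 0.1207]
ee_rot: [-2.124, -2.313, 0.0]
ft_force: [-0.4, -0.2, 0.7]
grip_width: 0.0855
gripper_force: 0.0
```

```bash
python3 -c "
from h import *
plan(691.6,-35.3,38,4.9)"
```

```text
t 52.25 tcp [691.9 -35.1 120.7] psi 4.9 twist rows -0.0 xy rows -0.01 -0.01 z rows 3.31 tilt [-0.001  0.001] F [-0.4 -0.2  0.7]
```

Request:
{"name": "step_arm", "arguments": {"increments": [{"travel": [0,0,1],"twist": 0,"gripper": 1},{"travel": [0,0,1],"twist": 0,"gripper": 1},{"travel": [0,0,1],"twist": 0,"gripper": 1},{"travel": [0,0,0.3],"twist": 0,"gripper": 1},{"travel": [0,0,0],"twist": 0,"gripper": 1},{"travel": [0,0,0],"twist": 0,"gripper": 0},{"travel": [0,0,0],"twist": 0,"gripper": 0},{"travel": [0,0,0],"twist": 0,"gripper": 0}]}}

```text
time_s: 53.25
eef_pos: [0.6932, -0.0369, 0.0403]
ee_rot: [2.126, 2.311, 0.003]
ft_force: [-0.1, 1.1, 6.2]
grip_width: 0.0594
gripper_force: 66.7
```

Request:
{"name": "step_arm", "arguments": {"increments": [{"travel": [0,0,0],"twist": 0,"gripper": 0},{"travel": [0,0,-0.5],"twist": 0,"gripper": 0},{"travel": [0,0,-1],"twist": 0,"gripper": 0},{"travel": [0,0,-1],"twist": 0,"gripper": 0},{"travel": [0,0,-1],"twist": 0,"gripper": 0},{"travel": [0,0,-1],"twist": 0,"gripper": 0},{"travel": [0,0,-1],"twist": 0,"gripper": 0},{"travel": [0,0,0],"twist": 0,"gripper": 0}]}}

```text
time_s: 54.25
eef_pos: [0.6933, -0.0373, 0.1782]
ee_rot: [2.125, 2.31, 0.004]
ft_force: [-0.5, 0.4, -3.9]
grip_width: 0.0596
gripper_force: 66.2
```

```bash
python3 -c "
from h import *
plan(494.3,265.4,50,-1.9)"
```

```text
t 54.25 tcp [693.3 -37.3 178.2] psi 4.77 twist rows 1.67 xy rows 11.84 -8.36 z rows 5.13 tilt [ 0.004 -0.   ] F [-0.5  0.4 -3.9]
```

Request:
{"name": "step_arm", "arguments": {"increments": [{"travel": [0,0,0],"twist": 0.83,"gripper": 0},{"travel": [0,0,0],"twist": 0.84,"gripper": 0},{"travel": [0.98,-0.69,0],"twist": 0,"gripper": 0},{"travel": [0.98,-0.69,0],"twist": 0,"gripper": 0},{"travel": [0.98,-0.69,0],"twist": 0,"gripper": 0},{"travel": [0.98,-0.69,0],"twist": 0,"gripper": 0},{"travel": [0.98,-0.69,0],"twist": 0,"gripper": 0},{"travel": [0.98,-0.69,0],"twist": 0,"gripper": 0}]}}

```text
time_s: 55.25
eef_pos: [0.5919, 0.1141, 0.1743]
ee_rot: [-2.257, -2.183, 0.004]
ft_force: [-0.1, 0.1, -3.6]
grip_width: 0.0593
gripper_force: 66.5
```

Request:
{"name": "step_arm", "arguments": {"increments": [{"travel": [0.98,-0.69,0],"twist": 0,"gripper": 0},{"travel": [0.98,-0.69,0],"twist": 0,"gripper": 0},{"travel": [0.98,-0.69,0],"twist": 0,"gripper": 0},{"travel": [0.98,-0.69,0],"twist": 0,"gripper": 0},{"travel": [0.98,-0.69,0],"twist": 0,"gripper": 0},{"travel": [0.98,-0.69,0],"twist": 0,"gripper": 0},{"travel": [0,0,0],"twist": 0,"gripper": 0}]}}

```text
time_s: 56.12
eef_pos: [0.4921, 0.2665, 0.1743]
ee_rot: [-2.25, -2.189, 0.004]
ft_force: [0.5, -0.2, -4.3]
grip_width: 0.0591
gripper_force: 66.5
```

Run:
```python
from h import *
plan(494.3,265.4,50,-1.9)
im,d,K,T=snap('scene','s6'); w=cloud(d,K,T)
n=(w[...,2]>.06)&(w[...,2]<.085)&(abs(w[...,0]-.4985)<.08)&(abs(w[...,1]-.39)<.08)&hsvmask(im,(0,90,60),(10,255,255)); P=w[n]; print('red in tray',len(P),*rect(P),P[:,2].max())
```

```text
t 56.12 tcp [492.1 266.5 174.3] psi -1.59 twist rows 0.08 xy rows -0.04 0.09 z rows 4.97 tilt [-0.003 -0.   ] F [ 0.5 -0.2 -4.3]
red in tray 435 [498.9 387.9] [103.8  61.6] 89.6 0.08224444834764211
```

View pics/s6.png

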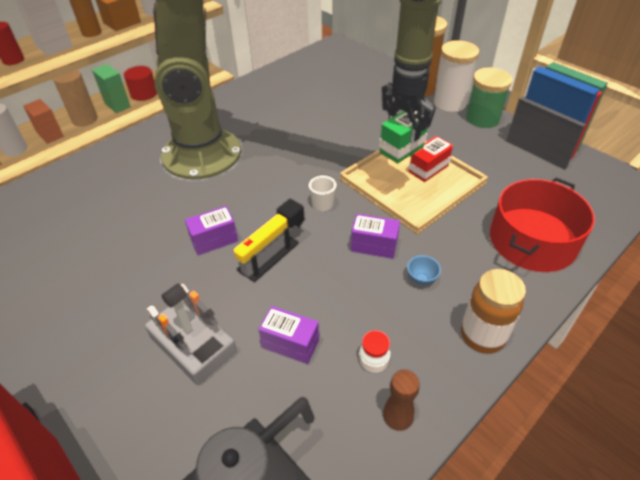

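Red stands in the tray at (431,160), and green is held above the other half. Lowering green.

Request:
{"name": "step_arm", "arguments": {"increments": [{"travel": [-0.03,0.09,1],"twist": 0.08,"gripper": 0},{"travel": [0,0,1],"twist": 0,"gripper": 0},{"travel": [0,0,1],"twist": 0,"gripper": 0},{"travel": [0,0,1],"twist": 0,"gripper": 0},{"travel": [0,0,0.6],"twist": 0,"gripper": 0},{"travel": [0,0,0.3],"twist": 0,"gripper": 0},{"travel": [0,0,0],"twist": 0,"gripper": 0}]}}

```text
time_s: 57.05
eef_pos: [0.4974, 0.2626, 0.0535]
ee_rot: [2.264, 2.177, -0.001]
ft_force: [-0.5, -0.1, -2.6]
grip_width: 0.0592
gripper_force: 66.5
```

Request:
{"name": "step_arm", "arguments": {"increments": [{"travel": [0,0,0.1],"twist": 0,"gripper": 0},{"travel": [0,0,0],"twist": 0,"gripper": 0}]}}

```text
time_s: 57.3
eef_pos: [0.4976, 0.2632, 0.0516]
ee_rot: [2.264, 2.178, 0.002]
ft_force: [-0.3, -0.7, -2.6]
grip_width: 0.0594
gripper_force: 66.5
```

Request:
{"name": "step_arm", "arguments": {"increments": [{"travel": [0,0,0.1],"twist": 0,"gripper": 0},{"travel": [0,0,0.06],"twist": 0,"gripper": 0},{"travel": [0,0,0],"twist": 0,"gripper": 0}]}}

```text
time_s: 57.68
eef_pos: [0.4976, 0.2632, 0.0483]
ee_rot: [-2.264, -2.178, -0.001]
ft_force: [-2.0, -1.2, 4.8]
grip_width: 0.0594
gripper_force: 67.1
```

Request:
{"name": "step_arm", "arguments": {"increments": [{"travel": [0,0,0],"twist": 0,"gripper": 1},{"travel": [0,0,0],"twist": 0,"gripper": 1},{"travel": [0,0,0],"twist": 0,"gripper": 1},{"travel": [0,0,0],"twist": 0,"gripper": 1},{"travel": [0,0,-1],"twist": 0,"gripper": 1},{"travel": [0,0,-1],"twist": 0,"gripper": 1},{"travel": [0,0,-1],"twist": 0,"gripper": 1},{"travel": [0,0,-1],"twist": 0,"gripper": 1}]}}

```text
time_s: 58.68
eef_pos: [0.4973, 0.2629, 0.1479]
ee_rot: [2.264, 2.178, 0.0]
ft_force: [-0.1, 0.1, 0.2]
grip_width: 0.0852
gripper_force: 0.0
```

Request:
{"name": "step_arm", "arguments": {"increments": [{"travel": [0,0,-1],"twist": -1,"gripper": 0.6},{"travel": [0,0,-1],"twist": -1,"gripper": 0.6},{"travel": [0,0,-1],"twist": -1,"gripper": 0.6},{"travel": [0,0,-1],"twist": -1,"gripper": 0.6},{"travel": [0,0,-0.7],"twist": -1,"gripper": 0.6},{"travel": [0,0,0],"twist": -1,"gripper": 0.6},{"travel": [0,0,0],"twist": -1,"gripper": 0.6},{"travel": [0,0,0],"twist": -1,"gripper": 0.6}]}}

```text
time_s: 59.68
eef_pos: [0.4973, 0.2629, 0.2646]
ee_rot: [1.573, 2.719, 0.0]
ft_force: [0.1, 0.1, 0.3]
grip_width: 0.0511
gripper_force: 0.0
```

Request:
{"name": "step_arm", "arguments": {"increments": [{"travel": [0,0,0],"twist": -1,"gripper": 0.6},{"travel": [0,0,0],"twist": -1,"gripper": 0.6},{"travel": [0,0,0],"twist": -1,"gripper": 0.6},{"travel": [0,0,0],"twist": -1,"gripper": 0.6},{"travel": [0,0,0],"twist": -1,"gripper": 0.6},{"travel": [0,0,0],"twist": -1,"gripper": 0.6},{"travel": [0,0,0],"twist": -1,"gripper": 0.6},{"travel": [0,0,0],"twist": -1,"gripper": 0.6}]}}

```text
time_s: 60.68
eef_pos: [0.4973, 0.2629, 0.2645]
ee_rot: [-0.763, -3.048, 0.0]
ft_force: [-0.5, -0.6, -0.1]
grip_width: 0.0512
gripper_force: 0.0
```

Request:
{"name": "step_arm", "arguments": {"increments": [{"travel": [0,0,0],"twist": -1,"gripper": 0.6},{"travel": [0,0,0],"twist": -1,"gripper": 0.6},{"travel": [0,0,0],"twist": -1,"gripper": 0.6},{"travel": [0,0,0],"twist": -1,"gripper": 0.6},{"travel": [0,0,0],"twist": -1,"gripper": 0.6},{"travel": [0,0,0],"twist": -1,"gripper": 0.6},{"travel": [0,0,0],"twist": -1,"gripper": 0.6},{"travel": [0,0,0],"twist": -0.8,"gripper": 0.6}]}}

```text
time_s: 61.68
eef_pos: [0.4973, 0.2629, 0.2645]
ee_rot: [0.084, -3.14, 0.0]
ft_force: [0.4, -0.7, 0.3]
grip_width: 0.051
gripper_force: 0.0
```

Run:
```python
from h import *
plan(460,-366,272,93)
```

```text
t 61.67 tcp [497.3 262.9 264.5] psi 93.08 twist rows 0.02 xy rows 2.81 -25.04 z rows -0.3 tilt [-0. -0.] F [ 0.4 -0.7  0.3]
```

Request:
{"name": "step_arm", "arguments": {"increments": [{"travel": [0.11,-1,0],"twist": 0,"gripper": 0.6},{"travel": [0.11,-1,0],"twist": 0,"gripper": 0.6},{"travel": [0.11,-1,0],"twist": 0,"gripper": 0.6},{"travel": [0.11,-1,0],"twist": 0,"gripper": 0.6},{"travel": [0.11,-1,0],"twist": 0,"gripper": 0.6},{"travel": [0.11,-1,0],"twist": 0,"gripper": 0.6},{"travel": [0.11,-1,0],"twist": 0,"gripper": 0.6},{"travel": [0.11,-1,0],"twist": 0,"gripper": 0.6}]}}

```text
time_s: 62.68
eef_pos: [0.4854, 0.0603, 0.2646]
ee_rot: [-0.081, 3.14, 0.001]
ft_force: [0.2, -0.7, -0.6]
grip_width: 0.0513
gripper_force: 0.0
```

Request:
{"name": "step_arm", "arguments": {"increments": [{"travel": [0.11,-1,0],"twist": 0,"gripper": 0.6},{"travel": [0.11,-1,0],"twist": 0,"gripper": 0.6},{"travel": [0.11,-1,0],"twist": 0,"gripper": 0.6},{"travel": [0.11,-1,0],"twist": 0,"gripper": 0.6},{"travel": [0.11,-1,0],"twist": 0,"gripper": 0.6},{"travel": [0.11,-1,0],"twist": 0,"gripper": 0.6},{"travel": [0.11,-1,0],"twist": 0,"gripper": 0.6},{"travel": [0.11,-1,0],"twist": 0,"gripper": 0.6}]}}

```text
time_s: 63.68
eef_pos: [0.4735, -0.1404, 0.2646]
ee_rot: [-0.081, 3.14, 0.001]
ft_force: [0.5, 1.0, -0.0]
grip_width: 0.0512
gripper_force: 0.0
```

Request:
{"name": "step_arm", "arguments": {"increments": [{"travel": [0.11,-1,0],"twist": 0,"gripper": 0.6},{"travel": [0.11,-1,0],"twist": 0,"gripper": 0.6},{"travel": [0.11,-1,0],"twist": 0,"gripper": 0.6},{"travel": [0.11,-1,0],"twist": 0,"gripper": 0.6},{"travel": [0.11,-1,0],"twist": 0,"gripper": 0.6},{"travel": [0.11,-1,0],"twist": 0,"gripper": 0.6},{"travel": [0.11,-1,0],"twist": 0,"gripper": 0.6},{"travel": [0.11,-1,0],"twist": 0,"gripper": 0.6}]}}

```text
time_s: 64.68
eef_pos: [0.4618, -0.341, 0.2646]
ee_rot: [-0.082, 3.14, 0.001]
ft_force: [0.2, -0.2, 0.4]
grip_width: 0.0514
gripper_force: 0.0
```

Request:
{"name": "step_arm", "arguments": {"increments": [{"travel": [0.1,-1,0],"twist": 0,"gripper": 0.6},{"travel": [0,0,0],"twist": 0,"gripper": 0.6},{"travel": [0,0,0],"twist": 0,"gripper": 0.6}]}}

```text
time_s: 65.05
eef_pos: [0.4611, -0.3642, 0.2644]
ee_rot: [-0.082, 3.14, 0.002]
ft_force: [-0.2, -0.8, -0.1]
grip_width: 0.051
gripper_force: 0.0
```

Run:
```python
from h import *
lever('w9'); plan(502,-364,146,93)
```

```text
knob 2377 [ 501.8 -364.2] [36.  29.2] -86.3 [0.17734872 0.18052588]
console [ 502.6 -364.3] [158.4 100. ] 3.5
dx -0.8000000000000114 theta 0.7427272086135502
t 65.1 tcp [ 461.5 -363.8  264.5] psi 93.04 twist rows 0.01 xy rows -1.62 -0.09 z rows 4.74 tilt [0.    0.001] F [ 0.1 -0.6 -0. ]
```

Request:
{"name": "step_arm", "arguments": {"increments": [{"travel": [-0.81,-0.04,1],"twist": 0,"gripper": 0.6},{"travel": [-0.81,-0.04,1],"twist": 0,"gripper": 0.6},{"travel": [0,0,1],"twist": 0,"gripper": 0.6},{"travel": [0,0,1],"twist": 0,"gripper": 0.6},{"travel": [0,0,0.58],"twist": 0,"gripper": 0.6},{"travel": [0,0,0],"twist": 0,"gripper": 0.6},{"travel": [0,0,0],"twist": 0,"gripper": 0.6}]}}

```text
time_s: 65.97
eef_pos: [0.5025, -0.3648, 0.1512]
ee_rot: [-0.082, 3.139, -0.001]
ft_force: [-0.1, -0.8, 0.7]
grip_width: 0.0511
gripper_force: 0.0
```

Request:
{"name": "step_arm", "arguments": {"increments": [{"travel": [0,0,0],"twist": 0,"gripper": 0},{"travel": [0,0,0],"twist": 0,"gripper": 0},{"travel": [0,0,0],"twist": 0,"gripper": 0}]}}

```text
time_s: 66.35
eef_pos: [0.5026, -0.3642, 0.1516]
ee_rot: [-0.083, 3.139, 0.001]
ft_force: [-1.7, 2.9, 6.2]
grip_width: 0.0349
gripper_force: 61.0
```

Request:
{"name": "step_arm", "arguments": {"increments": [{"travel": [0.31,0,0.011],"twist": 0,"gripper": 0},{"travel": [0.31,0,0.033],"twist": 0,"gripper": 0},{"travel": [0.31,0,0.056],"twist": 0,"gripper": 0},{"travel": [0.31,0,0.08],"twist": 0,"gripper": 0},{"travel": [0.31,0,0.1],"twist": 0,"gripper": 0},{"travel": [0.31,0,0.13],"twist": 0,"gripper": 0},{"travel": [0.31,0,0.16],"twist": 0,"gripper": 0},{"travel": [0.31,0,0.19],"twist": 0,"gripper": 0}]}}

```text
time_s: 67.35
eef_pos: [0.4429, -0.3678, 0.1339]
ee_rot: [-0.084, 3.133, -0.0]
ft_force: [0.6, 2.9, 10.2]
grip_width: 0.0352
gripper_force: 64.0
```

Request:
{"name": "step_arm", "arguments": {"increments": [{"travel": [0,0,0],"twist": 0,"gripper": 0},{"travel": [0,0,0],"twist": 0,"gripper": 0}]}}

```text
time_s: 67.6
eef_pos: [0.4417, -0.3678, 0.1332]
ee_rot: [-0.082, 3.136, 0.001]
ft_force: [0.1, 4.3, 9.8]
grip_width: 0.0351
gripper_force: 64.1
```

Request:
{"name": "step_arm", "arguments": {"increments": [{"travel": [0,0,0],"twist": 0,"gripper": 0.6},{"travel": [0,0,0],"twist": 0,"gripper": 0.6},{"travel": [0,0,0],"twist": 0,"gripper": 0.6},{"travel": [0,0,-1],"twist": 0,"gripper": 0.6},{"travel": [0,0,-1],"twist": 0,"gripper": 0.6},{"travel": [0,0,-1],"twist": 0,"gripper": 0.6},{"travel": [0,0,-1],"twist": 0,"gripper": 0.6},{"travel": [0,0,-1],"twist": 0,"gripper": 0.6}]}}

```text
time_s: 68.6
eef_pos: [0.4397, -0.3679, 0.2567]
ee_rot: [0.081, -3.14, -0.0]
ft_force: [-0.1, -0.1, -0.7]
grip_width: 0.0508
gripper_force: 0.0
```

Request:
{"name": "step_arm", "arguments": {"increments": [{"travel": [0,0,-0.5],"twist": 0,"gripper": 0.6},{"travel": [0,0,0],"twist": 0,"gripper": 0.6}]}}

```text
time_s: 68.85
eef_pos: [0.4401, -0.3681, 0.2689]
ee_rot: [-0.082, 3.14, -0.001]
ft_force: [0.0, 0.3, -1.7]
grip_width: 0.0513
gripper_force: 0.0
```

Run:
```python
from h import *
z=0
im,d,K,T=snap('wrist','w10'); w=cloud(d,K,T)
n=lambda lo,hi:(w[...,2]>lo)&(w[...,2]<hi)&(abs(w[...,0]-.49)<.11)&(abs(w[...,1]+.364)<.08)
P=w[n(.135,.195)&(abs(w[...,1]+.366)<.024)]; k=rect(P); print('knob',len(P),*k,np.percentile(P[:,2],[50,98]))
P=w[n(.04,.125)]; c=rect(P); print('console',*c); print('theta',.75+np.arcsin((k[0][0]-c[0][0])/110))
plan(443,-366,132,93)
```

```text
knob 2184 [ 447.4 -367.6] [35.8 28.1] -86.9 [0.16280636 0.16577387]
console [ 502.7 -364.3] [158.9 100.1] 3.4
theta 0.22324916777753634
t 68.9 tcp [ 439.8 -367.7  268. ] psi 92.98 twist rows -0.01 xy rows -0.13 0.06 z rows 5.44 tilt [-0.  0.] F [-0.6  0.3 -0.3]
```

View pics/w10.png

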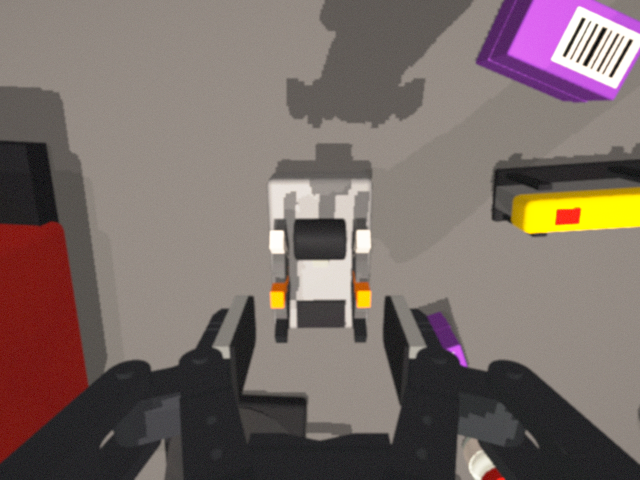

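Run:
```python
from h import *
z=np.load('pics/w10.npz'); im,w=z['im'],cloud(z['d'],z['K'],z['T'])
for nm,m in [('white',hsvmask(im,(0,0,200),(180,40,255))),('orange',hsvmask(im,(5,150,120),(25,255,255)))]:
    for s in(-1,1):
        P=w[m&(w[...,2]>.1)&(w[...,2]<.15)&(abs(w[...,0]-.48)<.06)&(abs(w[...,1]+.366-s*.034)<.012)]
        c=np.median(P,0); print(nm,len(P),c.round(4),P.min(0).round(3),P.max(0).round(3),'ang',np.arctan2(c[0]-.5027,c[2]-.055).round(3))
plan(447.5,-367.6,136,93)
```

```text
white 314 [ 0.4626 -0.4001  0.1202] [ 0.455 -0.406  0.1  ] [ 0.477 -0.395  0.127] ang -0.551
white 298 [ 0.4582 -0.3327  0.1206] [ 0.451 -0.338  0.111] [ 0.472 -0.327  0.126] ang -0.597
orange 258 [ 0.501  -0.3961  0.1303] [ 0.498 -0.403  0.101] [ 0.522 -0.392  0.137] ang -0.023
orange 244 [ 0.4952 -0.3324  0.1292] [ 0.493 -0.336  0.1  ] [ 0.519 -0.324  0.137] ang -0.1
t 68.9 tcp [ 439.8 -367.7  268. ] psi 92.98 twist rows -0.01 xy rows -0.31 -0.01 z rows 5.28 tilt [-0.  0.] F [-0.6  0.3 -0.3]
```

Request:
{"name": "step_arm", "arguments": {"increments": [{"travel": [-0.31,0,1],"twist": 0,"gripper": 0.6},{"travel": [0,0,1],"twist": 0,"gripper": 0.6},{"travel": [0,0,1],"twist": 0,"gripper": 0.6},{"travel": [0,0,1],"twist": 0,"gripper": 0.6},{"travel": [0,0,0.8],"twist": 0,"gripper": 0.6},{"travel": [0,0,0.44],"twist": 0,"gripper": 0.6},{"travel": [0,0,0],"twist": 0,"gripper": 0.6}]}}

```text
time_s: 69.78
eef_pos: [0.4473, -0.3672, 0.1368]
ee_rot: [0.081, -3.139, -0.001]
ft_force: [-0.2, 0.2, 0.8]
grip_width: 0.0512
gripper_force: 0.0
```

Request:
{"name": "step_arm", "arguments": {"increments": [{"travel": [0,0,0],"twist": 0,"gripper": 0},{"travel": [0,0,0],"twist": 0,"gripper": 0},{"travel": [0,0,0],"twist": 0,"gripper": 0},{"travel": [0.2,0,0.09],"twist": 0,"gripper": 0},{"travel": [0.2,0,0.1],"twist": 0,"gripper": 0},{"travel": [0,0,0],"twist": 0,"gripper": 0},{"travel": [0,0,0],"twist": 0,"gripper": 0}]}}

```text
time_s: 70.65
eef_pos: [0.4408, -0.3679, 0.1343]
ee_rot: [-0.083, 3.135, -0.002]
ft_force: [3.6, 2.4, 6.3]
grip_width: 0.035
gripper_force: 61.0
```

Request:
{"name": "step_arm", "arguments": {"increments": [{"travel": [0,0,0],"twist": 0,"gripper": 0.6},{"travel": [0,0,0],"twist": 0,"gripper": 0.6},{"travel": [0,0,-1],"twist": 0,"gripper": 0.6},{"travel": [0,0,-1],"twist": 0,"gripper": 0.6},{"travel": [0,0,-1],"twist": 0,"gripper": 0.6},{"travel": [0,0,-1],"twist": 0,"gripper": 0.6},{"travel": [0,0,-1],"twist": 0,"gripper": 0.6},{"travel": [0,0,-0.5],"twist": 0,"gripper": 0.6}]}}

```text
time_s: 71.65
eef_pos: [0.4373, -0.3687, 0.2711]
ee_rot: [-0.08, 3.14, -0.001]
ft_force: [0.9, -0.1, -0.2]
grip_width: 0.0508
gripper_force: 0.0
```

Request:
{"name": "step_arm", "arguments": {"increments": [{"travel": [0,0,0],"twist": 0,"gripper": 0.6}]}}

```text
time_s: 71.78
eef_pos: [0.4376, -0.3684, 0.2704]
ee_rot: [-0.081, 3.14, -0.001]
ft_force: [-0.2, -0.5, -1.0]
grip_width: 0.0512
gripper_force: 0.0
```

```bash
cat >> h.py <<'E'
def lever2(f):
    im,d,K,T=snap('wrist',f); w=cloud(d,K,T)
    n=lambda lo,hi:(w[...,2]>lo)&(w[...,2]<hi)&(abs(w[...,0]-.49)<.11)&(abs(w[...,1]+.364)<.08)
    P=w[n(.133,.195)&(abs(w[...,1]+.366)<.024)]; k=rect(P); print('knob',len(P),*k,np.percentile(P[:,2],[50,98]))
    P=w[n(.04,.125)]; c=rect(P); print('console',*c,'theta',.75+np.arcsin((k[0][0]-c[0][0])/110))
E
python3 - <<'E'
from h import *
lever2('w11'); plan(441,-367.6,136,93)
E
```

```text
knob 2126 [ 440.8 -368. ] [36.  27.5] -86.6 [0.1588723  0.16190519]
console [ 502.3 -364.3] [158.1 100.1] 3.4 theta 0.1567110766696712
t 71.83 tcp [ 437.4 -367.9  269.6] psi 92.96 twist rows -0.01 xy rows -0.15 0.01 z rows 5.35 tilt [-0.001  0.   ] F [-0.1  0.6  0.9]
```

Lever reads 0.157, which is white. Final check of the whole scene.

Run:
```python
from h import *
im,d,K,T=snap('top','t9'); w=cloud(d,K,T)
for nm,x,y,h,r in [('red',.4985,.39,.078,.07),('green',.4975,.263,.092,.07),('mug',.39,.102,.063,.05),('ram',.716,.09,.038,.05),('jar',.777,-.132,.07,.05),('scanner',.4295,-.0985,.09,.12)]:
    P=w[(abs(w[...,2]-h)<.012)&(np.hypot(w[...,0]-x,w[...,1]-y)<r)]; print(nm,len(P),*rect(P),np.median(P[:,2]).round(4))
```

```text
red 969 [498.8 381.8] [122.   61.1] -89.5 0.0788
green 887 [498.5 288.7] [87.7 59.5] 88.3 0.0925
mug 168 [390.6 102.6] [64.2 62.6] -1.7 0.0639
ram 232 [716.3  90.1] [69.5 68.9] -64.1 0.0376
jar 308 [ 777.9 -132. ] [49.5 48.2] -24.3 0.0702
scanner 973 [415.  -89.4] [178.9 144.5] 69.4 0.0935
```

View pics/t9.png

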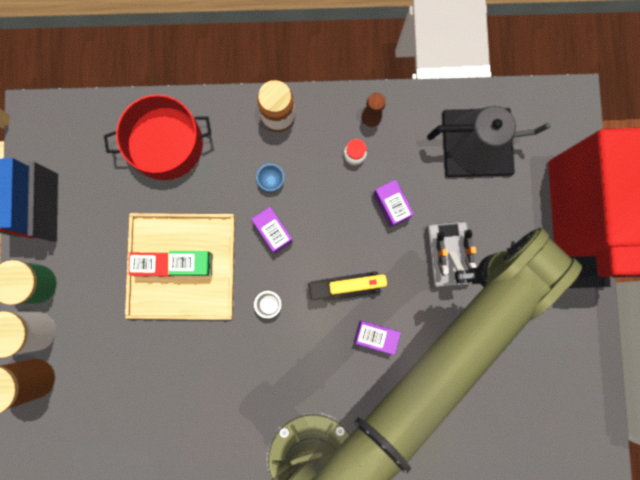

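Run:
```python
from h import *
z=np.load('pics/t9.npz'); im,w=z['im'],cloud(z['d'],z['K'],z['T'])
for nm,h in [('red',.078),('green',.092)]:
    n=(abs(w[...,2]-h)<.006)&(w[...,0]>.4)&(w[...,0]<.6)&(w[...,1]>.2)&(w[...,1]<.48)
    P=w[n]; A=np.c_[P[:,:2],np.ones(len(P))]; print(nm,len(P),*rect(P),np.median(P[:,2]),'slope',np.linalg.lstsq(A,P[:,2],rcond=None)[0][:2].round(3))
```

```text
red 883 [497.7 343.9] [198.3  58.5] 89.1 0.07860543605098957 slope [-0.002 -0.003]
green 915 [499.8 334.5] [179.3  59.6] 88.4 0.09243381836139997 slope [ 0.001 -0.004]
```

```bash
python3 -c "
from bench import hand_in
print(hand_in())"
```

```text
the job is handed in; nothing more can be done
None
```

The job is handed in, with no verdict returned: red and green (yellow and blue were absent) were each held under the scanner for about 2 s in that order and stand upright in the tray, the scanner is back in its cradle, the lever is at the white notch (0.157 rad measured), and the cup, bowl and jar are where they were.

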